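# Put the brayers back on their rack in order of width

### The arm

A 6-joint arm with a two-finger parallel gripper is mounted at the origin on the work surface. World frame = base frame: x ahead of the robot, y to its left, z up, the work surface at z = 0. Lengths are in m, angles in rad, forces in N, time in s.
With the tool pointing down it reaches from about 0.4 to 0.925 m from the base axis. Payload 3.4 kg.
Tool frame: the origin (TCP) lies at the very end of the fingers, on their centre line; the grasp point (between the pads) lies 19 mm behind it; z points along the fingers, y is the line along which they close (so a half turn about z gives the same grasp; the last joint's range is limited). The gripper opens to 85 mm and grips with 20 to 120 N. Pads are 22 mm wide; open, the fingers measure 114 mm over their backs; the gripper's body (76 mm by 85 mm) begins 54 mm behind the grasp point. The pads swing forward as they close: fully open they stand 13 mm farther back than shut.
Start: joints at [1.117, 0.307, 1.506, -0, 1.328, -0.073], TCP at [0.214, 0.534, 0.199] pointing down, gripper open.
Joint ranges: [-3.12, 3.12], [-1.05, 2.28], [0.14, 2.33], [-1.42, 4.57], [0.1, 2.73], [-2.68, 2.68]. Speed limits (rad/s): [2.57, 2.57, 3.14, 3.14, 3.14, 3.14].

### API

Orientations are given as a unit quaternion [w, x, y, z].
In Python, from rig import status, eyes, ctrl gives the robot as it stands.
- The arm moves only by the tool send_rows, never from a script. Its argument "increments" is a list of rows, each an object with "twist": the turn, a rotation vector about the tool's x, y, z in degrees, a list of three; "slide": the shift along the tool's x, y, z in m, a list of three; "hand": the closure, from 0 (fully open) to 1 (shut). In form: [{"twist": [ax, ay, az], "slide": [dx, dy, dz], "hand": hand}, ...]. A call has 1 to 5 rows; each row is the pose to reach, as a shift and turn from the pose commanded when the call began, along the tool's axes at that moment; what a row does not reach only later rows make up. A row lasts 1/12 s, in which the tool goes at most 41.7 mm and 7.16 degrees, less where a joint would pass 70% of its speed; a pose out of reach is approached as far as the arm can. A call with a gripper value outside its range is refused whole. The fingers move at their own pace and stop on an object; "grip_force" is the grip in N (left out, the last holds). Time passes only in rows, so rows that repeat a pose let the fingers close. It gives the time, the measured TCP pose, the force, the opening and the grip force at its end, in the units of the state.
- status.get_obs(): the state, without advancing time (a new reading comes with each control period).
- eyes.camera(name): name is "side" or "top"; returns the picture (400x640x3 uint8, blue, green, red); there is no depth.
- eyes.get_calibration(name): a dict with "fx", "fy", "cx", "cy" (pixels), "origin" and "orientation" of the camera in the world. Camera axes: x right, y down, z forward; pixel columns grow to the right and rows downward; lengths in m; the calibration is good to about 2 mm. A picture is of the moment at which its call begins. get_calibration takes no time and is no camera call.
- ctrl.close_job(): hands the job in; it is judged then, once.
The state is a dict: "t": time; "joint_pos": joint angles; "qd": joint speeds; "effort": joint torques, N m; "eef_pos": TCP position; "ee_rot": TCP orientation; "wrist_force": force on the tool from outside, world axes, zero at the start; "ft_torque": the same for the moment, N m; "finger_gap": opening from 0.0 (shut) to 1.0 (fully open); "grip_force": force on a finger pad.
Only numpy, scipy, OpenCV 4.12 (cv2) and the standard library are available. Lean on these libraries where they do the work, as an engineer would, in place of code of your own. Each camera call takes 0.05 s, during which the arm holds its last target. There are 200 camera calls.

### The job

Put the four brayers (ink rollers) away in the rack, one to each bay, in order of roller width with the widest in the bay nearest the white inking slab and the narrowest at the other end. Each must lie level with the swollen end of its handle in the saddle and its crossbar on the plain rail, so that the roller hangs clear of the table. Leave the glass jar standing where it is.

Things in the scene. Friction and masses are not known exactly. Their poses are not given: they have to be found in the camera images.
- brayer_30: Brayer: wooden handle, steel fork, black roller 30 mm wide, 32 mm thick (does not spin); about 160 g. x: from tail (-85 mm) to roller (axis +80); z up. Origin: 16 mm under the axis of the handle's waist, at table height as it lies. Grip the waist (round, 24 mm thick, x -20 to 20) across y; mass centre within 20 mm. Swell 32 mm thick, x -75 to -40; crossbar 41 long, 12 high, at x 46.
- brayer_50: Brayer: wooden handle, steel fork, black roller 50 mm wide, 32 mm thick (does not spin); about 170 g. x: from tail (-85 mm) to roller (axis +80); z up. Origin: 16 mm under the axis of the handle's waist, at table height as it lies. Grip the waist (round, 24 mm thick, x -20 to 20) across y; mass centre within 20 mm. Swell 32 mm thick, x -75 to -40; crossbar 61 long, 12 high, at x 46.
- brayer_70: Brayer: wooden handle, steel fork, black roller 70 mm wide, 32 mm thick (does not spin); about 190 g. x: from tail (-85 mm) to roller (axis +80); z up. Origin: 16 mm under the axis of the handle's waist, at table height as it lies. Grip the waist (round, 24 mm thick, x -20 to 20) across y; mass centre within 20 mm. Swell 32 mm thick, x -75 to -40; crossbar 81 long, 12 high, at x 46.
- brayer_90: Brayer: wooden handle, steel fork, black roller 90 mm wide, 32 mm thick (does not spin); about 210 g. x: from tail (-85 mm) to roller (axis +80); z up. Origin: 16 mm under the axis of the handle's waist, at table height as it lies. Grip the waist (round, 24 mm thick, x -20 to 20) across y; mass centre within 20 mm. Swell 32 mm thick, x -75 to -40; crossbar 101 long, 12 high, at x 46.
- bay1: Bay 1 of 4 in the fixed wooden rack, 102 mm apart, bay1 leftmost (+y). Origin: 24 mm above the table, where a seated brayer's origin comes to lie, x axes alike (away from the robot), z up. Saddle for the handle swell on the near rail: x -57 mm, 16 thick, top z 0, 48 between dark cheeks 20 high. Plain far rail for the crossbar: x 44, 20 thick, top z 10. Open to the table between the rails.
- bay2: Bay 2 of 4 in the fixed wooden rack, 102 mm apart, bay1 leftmost (+y). Origin: 24 mm above the table, where a seated brayer's origin comes to lie, x axes alike (away from the robot), z up. Saddle for the handle swell on the near rail: x -57 mm, 16 thick, top z 0, 48 between dark cheeks 20 high. Plain far rail for the crossbar: x 44, 20 thick, top z 10. Open to the table between the rails.
- bay3: Bay 3 of 4 in the fixed wooden rack, 102 mm apart, bay1 leftmost (+y). Origin: 24 mm above the table, where a seated brayer's origin comes to lie, x axes alike (away from the robot), z up. Saddle for the handle swell on the near rail: x -57 mm, 16 thick, top z 0, 48 between dark cheeks 20 high. Plain far rail for the crossbar: x 44, 20 thick, top z 10. Open to the table between the rails.
- bay4: Bay 4 of 4 in the fixed wooden rack, 102 mm apart, bay1 leftmost (+y). Origin: 24 mm above the table, where a seated brayer's origin comes to lie, x axes alike (away from the robot), z up. Saddle for the handle swell on the near rail: x -57 mm, 16 thick, top z 0, 48 between dark cheeks 20 high. Plain far rail for the crossbar: x 44, 20 thick, top z 10. Open to the table between the rails.
- slab: Inking slab, fixed: white glazed plate on a dark wooden base, 170 x 140 mm and 18 mm high, with a black patch of ink on it. It lies off the left or the right end of the rack (a grey wash-up tray lies off the other end). Origin: centre of its underside.
- jar: Closed amber glass jar, 44 mm in diameter and 72 mm high, with a dark lid, standing in the middle of the brayers. Origin: centre of its underside.

How it is judged:
At the end, for the whole second after the job is handed in: Widest brayer in the end bay nearest the slab, then in order of width, narrowest at the other end: each origin within 15 mm (level) and 6 mm (height) of its bay's origin, its length within 0.25 rad of the bay's x axis; all released and at rest (((y of slab in the frame of bay1 above 0 m and horizontal distance between brayer_30 and bay4 below 0.015 m and z of brayer_30 in the frame of bay4 between -0.006 and 0.006 m and angle between the x axis of brayer_30 and the x axis of bay4, either way round below 0.25 rad and horizontal distance between brayer_50 and bay3 below 0.015 m and z of brayer_50 in the frame of bay3 between -0.006 and 0.006 m and angle between the x axis of brayer_50 and the x axis of bay3, either way round below 0.25 rad and horizontal distance between brayer_70 and bay2 below 0.015 m and z of brayer_70 in the frame of bay2 between -0.006 and 0.006 m and angle between the x axis of brayer_70 and the x axis of bay2, either way round below 0.25 rad and horizontal distance between brayer_90 and bay1 below 0.015 m and z of brayer_90 in the frame of bay1 between -0.006 and 0.006 m and angle between the x axis of brayer_90 and the x axis of bay1, either way round below 0.25 rad) or (y of slab in the frame of bay1 below 0 m and horizontal distance between brayer_30 and bay1 below 0.015 m and z of brayer_30 in the frame of bay1 between -0.006 and 0.006 m and angle between the x axis of brayer_30 and the x axis of bay1, either way round below 0.25 rad and horizontal distance between brayer_50 and bay2 below 0.015 m and z of brayer_50 in the frame of bay2 between -0.006 and 0.006 m and angle between the x axis of brayer_50 and the x axis of bay2, either way round below 0.25 rad and horizontal distance between brayer_70 and bay3 below 0.015 m and z of brayer_70 in the frame of bay3 between -0.006 and 0.006 m and angle between the x axis of brayer_70 and the x axis of bay3, either way round below 0.25 rad and horizontal distance between brayer_90 and bay4 below 0.015 m and z of brayer_90 in the frame of bay4 between -0.006 and 0.006 m and angle between the x axis of brayer_90 and the x axis of bay4, either way round below 0.25 rad)) and linear speed of each of brayer_30, brayer_50, brayer_70, brayer_90 below 0.02 m/s and angular speed of each of brayer_30, brayer_50, brayer_70, brayer_90 below 0.2 rad/s); the robot touches nothing.
It fails at once if the glass jar is shifted by more than 30 mm or knocked over (distance of jar from where it was at the start of the episode above 0.03 m or angle between jar's own z axis and vertical above 0.5 rad).
It also fails if it takes over 96 s, if anything falls off the work surface, if the arm or the gripper's body presses on something with over 40 N, if the wrist force passes 120 N, or if a joint passes its speed limit or range.

## Working session

There is one attempt and no reset: what is moved stays moved. The work goes in short steps, Python scripts to look and compute and a tool call to move; the robot and the scene stay as the last step left them, time stands still between calls to the robot, and variables do not carry over. Pictures are saved under pics/ and viewed, at most 14 in all, crops included, and the job is handed in when it is done.

Besides the shell and the picture viewer there is one more tool, called by a JSON object that holds its "method" and its "body". send_rows: Moves the arm, as the interface text tells. Its arguments: {"type":"object","properties":{"increments":{"type":"array"},"grip_force":{"type":"number"}},"required":["increments"]}

```bash
ls; mkdir -p pics; python3 - <<'E'
from rig import status, eyes
import cv2
for n in("top","side"):
    cv2.imwrite(f"pics/{n}0.png",eyes.camera(n)); print(n,eyes.get_calibration(n))
print(status.get_obs())
E
```

```text
pics
top {'fx': 420.8857871302589, 'fy': 420.8857871302589, 'cx': 312.53960291475033, 'cy': 197.86416880182807, 'origin': array([0.41777234, 0.00863368, 1.32595298]), 'orientation': array([-0.03782455,  0.70701351, -0.70538722,  0.03361642])}
side {'fx': 375.2602183810077, 'fy': 375.2602183810077, 'cx': 321.68284999108323, 'cy': 204.90749179492215, 'origin': array([ 0.42551744, -0.72415883,  0.6792388 ]), 'orientation': array([-0.42241698,  0.90148379, -0.08294559,  0.04484316])}
{'t': 0.1, 'joint_pos': array([ 1.11652246e+00,  3.07508530e-01,  1.50752000e+00, -8.10859030e-06,
        1.32842248e+00, -7.34968841e-02]), 'qd': array([-1.36386679e-03, -1.47631550e-03, -1.01395331e-03, -5.03364106e-05,
        6.95089112e-05, -1.46720045e-03]), 'effort': array([ 7.97645043e-06, -4.58530462e+01, -2.52607030e+01, -1.50077454e-05,
        5.59562366e-03, -2.39094061e-05]), 'eef_pos': array([0.21341882, 0.53319368, 0.19847588]), 'ee_rot': array([-2.38561822e-04,  1.89239339e-01,  9.81930552e-01, -8.98039217e-04]), 'wrist_force': array([-0.84363011, -0.29082591, -0.46377563]), 'ft_torque': array([-0.00429922, -0.02582664,  0.01657993]), 'grip_force': 0.0, 'finger_gap': 0.9966569847101304}
```

View pics/top0.png

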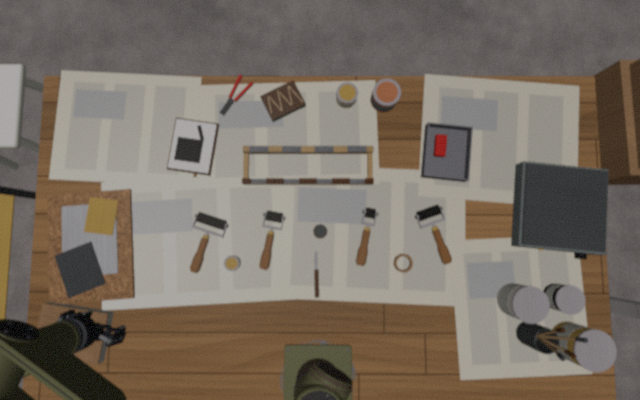

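View pics/side0.png

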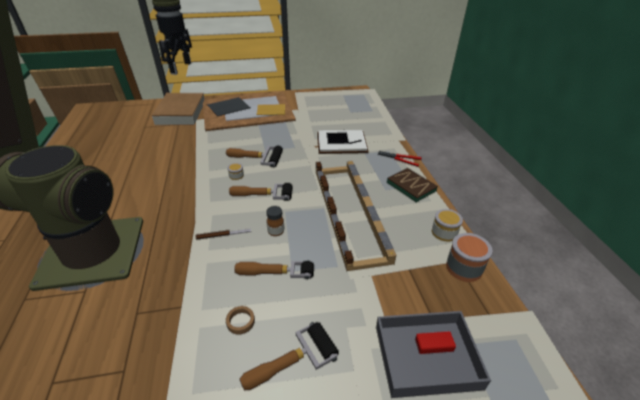

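The slab (white, about 193,146 in top) lies on the left, +y. So the widest goes in bay1. The brayers are at about (208,240), (271,240), (366,235) and (435,235), the jar is at (320,231) and the rack spans 243–373 × 146–185.

```bash
cat > h.py <<'E'
import numpy as np, cv2
from rig import status, eyes, ctrl
from scipy.spatial.transform import Rotation as R
def rot(q): return R.from_quat([q[1],q[2],q[3],q[0]]).as_matrix()
def ray(n,uv,z):
    c=eyes.get_calibration(n); uv=np.atleast_2d(uv).astype(float)
    d=np.c_[(uv[:,0]-c['cx'])/c['fx'],(uv[:,1]-c['cy'])/c['fy'],np.ones(len(uv))]@rot(c['orientation']).T
    return c['origin']+d*((z-c['origin'][2])/d[:,2])[:,None]
def proj(n,p):
    c=eyes.get_calibration(n); q=(np.atleast_2d(p)-c['origin'])@rot(c['orientation'])
    return np.c_[q[:,0]/q[:,2]*c['fx']+c['cx'],q[:,1]/q[:,2]*c['fy']+c['cy']]
E
python3 - <<'E'
from h import *
im=cv2.imread("pics/top0.png")
cv2.imwrite("pics/c1.png",cv2.resize(im[130:290,180:460],None,fx=2.85,fy=2.85,interpolation=cv2.INTER_CUBIC))
hsv=cv2.cvtColor(im,cv2.COLOR_BGR2HSV)
hm=cv2.inRange(hsv,(3,110,40),(18,255,190)); bm=cv2.inRange(hsv,(0,0,0),(180,255,48))
for nm,m,z in(("handle",hm,.016),("black",bm,.03)):
    n,l,s,c=cv2.connectedComponentsWithStats(m)
    for i in range(1,n):
        if s[i,4]>25 and 170<c[i,0]<470 and 130<c[i,1]<290:
            uv=np.argwhere(l==i)[:,::-1]; P=ray("top",uv,z)[:,:2]; m0=P.mean(0); w,v=np.linalg.eigh(np.cov(P.T)); t=(P-m0)@v
            print(nm,c[i].round(1),s[i,4],m0.round(4),"ax",v[:,1].round(3),"ext",np.ptp(t,axis=0).round(3))
E
```

```text
handle [369.1 180. ] 29 [ 0.6072 -0.1608] ax [-0.55   0.835] ext [0.017 0.021]
handle [340.6 181. ] 42 [ 0.6041 -0.0715] ax [0.017 1.   ] ext [0.007 0.047]
handle [441.7 247.2] 235 [ 0.3985 -0.3822] ax [-0.942 -0.337] ext [0.025 0.105]
handle [362.9 248.3] 214 [ 0.3945 -0.1393] ax [-0.978  0.207] ext [0.024 0.106]
handle [266.4 252.4] 188 [0.381  0.1587] ax [-0.98   0.197] ext [0.022 0.105]
handle [198.6 256. ] 192 [0.3696 0.3683] ax [-0.949  0.315] ext [0.023 0.105]
black [189.7 146.9] 130 [0.7093 0.4025] ax [-0.107  0.994] ext [0.049 0.07 ]
black [428.8 212.2] 159 [ 0.5054 -0.3416] ax [-0.338  0.941] ext [0.023 0.066]
black [370.  212.7] 54 [ 0.5037 -0.1606] ax [0.325 0.946] ext [0.022 0.024]
black [213.3 221.2] 58 [0.4764 0.3222] ax [0.355 0.935] ext [0.018 0.066]
```

View pics/c1.png

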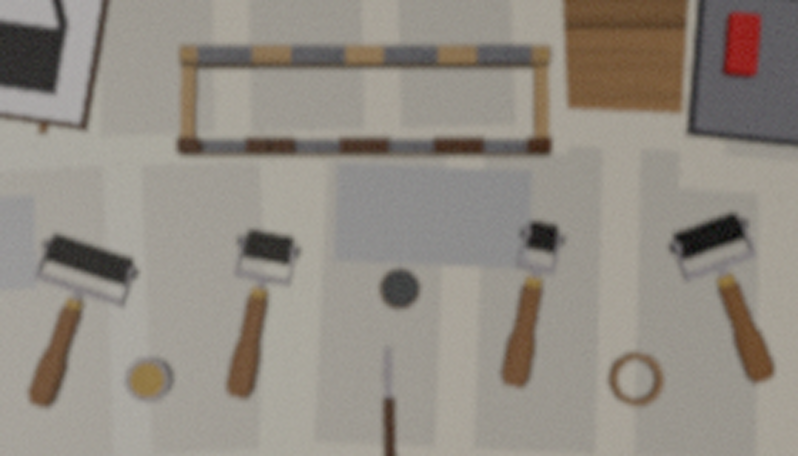

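Left to right, the rollers are 90, 50, 30 and 70 mm wide. The grey felt patches mark the bays: crop row 145 for the saddles, row 55 for the far rail.

```bash
python3 - <<'E'
from h import *
im=cv2.imread("pics/top0.png").astype(int)
# rail rows and saturation profile
for rows,z in((range(179,184),.024),(range(147,152),.034)):
    s=(im[rows][:,:,2]-im[rows][:,:,0]).mean(0)[236:382]
    print(s.astype(int).tolist())
    th=(np.percentile(s[8:-8],10)+np.percentile(s[8:-8],85))/2; g=s<th
    idx=np.flatnonzero(np.diff(g.astype(int)))
    e=[236+i+(s[i]-th)/(s[i]-s[i+1]) for i in idx]; print(np.round(e,1))
for c in (265,290,315,345): print(c,[int(im[r,c].sum()/3) for r in range(143,190)])
E
```

```text
[12, 12, 12, 12, 13, 16, 19, 26, 30, 29, 29, 30, 30, 24, 15, 9, 5, 3, 3, 3, 2, 3, 5, 4, 4, 4, 4, 3, 3, 7, 18, 26, 29, 28, 28, 29, 28, 25, 24, 25, 28, 27, 30, 28, 29, 28, 24, 13, 6, 3, 5, 4, 3, 3, 3, 4, 4, 3, 4, 3, 4, 4, 7, 19, 27, 30, 30, 29, 29, 28, 28, 28, 30, 29, 31, 29, 29, 29, 31, 23, 13, 6, 4, 3, 2, 3, 2, 4, 2, 3, 3, 4, 3, 2, 3, 7, 16, 29, 31, 32, 30, 30, 31, 30, 32, 33, 34, 31, 30, 30, 31, 33, 28, 18, 7, 3, 2, 2, 1, 2, 2, 3, 2, 3, 2, 4, 3, 6, 13, 22, 32, 36, 36, 36, 37, 37, 32, 21, 16, 16, 15, 15, 15, 14, 13, 13]
[241.3 249.8 265.9 282.7 298.8 315.7 332.1 349.1 364.4 373.9]
[11, 11, 12, 11, 11, 13, 20, 34, 50, 53, 51, 49, 41, 22, 4, 0, 0, 0, 0, 0, 0, 0, 1, 0, 1, -1, 0, 0, 1, 1, 0, 8, 26, 43, 50, 50, 51, 50, 50, 51, 49, 52, 50, 50, 51, 41, 17, 2, 0, 0, 0, 0, 0, 0, 0, 0, 1, 0, 0, 0, 0, 0, -1, 1, 12, 35, 50, 53, 54, 55, 53, 54, 55, 54, 55, 53, 53, 49, 31, 10, 0, 1, 0, 0, -1, -1, 0, 0, 0, 0, 0, -1, -1, -1, -1, 0, 5, 23, 44, 53, 55, 55, 55, 54, 55, 54, 55, 53, 55, 52, 45, 24, 3, 0, -1, 0, -1, 0, 0, -1, -1, -1, -1, -1, 0, 0, 0, -1, 0, 7, 27, 44, 51, 57, 59, 56, 42, 20, 15, 15, 16, 1
[... 309 characters left out ...]
7, 153]
290 [150, 147, 131, 110, 97, 93, 93, 91, 84, 73, 95, 132, 146, 149, 151, 150, 149, 151, 149, 150, 150, 151, 148, 152, 151, 149, 150, 149, 151, 151, 152, 148, 155, 160, 157, 143, 120, 100, 96, 93, 100, 120, 145, 160, 162, 163, 163]
315 [163, 154, 141, 118, 98, 97, 93, 94, 86, 76, 104, 139, 155, 161, 162, 162, 162, 159, 162, 160, 159, 160, 164, 160, 162, 160, 161, 158, 161, 160, 161, 160, 163, 155, 144, 109, 78, 60, 60, 59, 75, 109, 138, 146, 147, 141, 142]
345 [144, 144, 131, 117, 111, 109, 114, 109, 103, 83, 97, 126, 141, 148, 149, 146, 148, 149, 147, 148, 147, 147, 149, 148, 148, 143, 149, 147, 146, 149, 152, 155, 159, 158, 142, 104, 67, 49, 53, 52, 72, 111, 141, 156, 160, 156, 147]
```

```bash
python3 - <<'E'
from h import *
F=ray("top",[(u,145.6) for u in(258.4,291.1,323.65,356.45)],.034)
N=ray("top",[(u,178.7) for u in(257.85,290.75,323.9,356.75)],.024)
print(F.round(4)); print(N.round(4)); print((F-N)[:,:2].round(4), "expect dx .103")
im=cv2.imread("pics/side0.png")
cv2.imwrite("pics/s1.png",cv2.resize(im[130:290,180:420],None,fx=3,fy=3,interpolation=cv2.INTER_CUBIC))
# brayers: handle axis line + roller, side view check of handle axis
top=cv2.imread("pics/top0.png")
B={90:((.3696,.3683),(-.949,.315)),50:((.381,.1587),(-.98,.197)),30:((.3945,-.1393),(-.978,.207)),70:((.3985,-.3822),(-.942,-.337))}
for k,(c,a) in B.items():
    c=np.array(c);a=-np.array(a)/np.hypot(*a); o=c+.033*a
    print(k,"origin",o.round(4),"yaw",np.degrees(np.arctan2(a[1],a[0])).round(1),"side px",proj("side",[*o,.016]).round(1),"reach",np.hypot(*o).round(3))
    print("   tail/roller px side",proj("side",[[*(o-.085*a),.016],[*(o+.08*a),.016]]).round(0).tolist())
E
```

```text
[[ 0.7127  0.1862  0.034 ]
 [ 0.7129  0.0839  0.034 ]
 [ 0.713  -0.0178  0.034 ]
 [ 0.7131 -0.1202  0.034 ]]
[[ 0.6097  0.1877  0.024 ]
 [ 0.6099  0.0848  0.024 ]
 [ 0.61   -0.0188  0.024 ]
 [ 0.6102 -0.1213  0.024 ]]
[[ 0.103  -0.0015]
 [ 0.103  -0.0009]
 [ 0.1029  0.001 ]
 [ 0.1029  0.0011]] expect dx .103
90 origin [0.4009 0.3579] yaw -18.4 side px [[250.6 153.8]] reach 0.537
   tail/roller px side [[226.0, 152.0], [274.0, 156.0]]
50 origin [0.4134 0.1522] yaw -11.4 side px [[258.1 191. ]] reach 0.44
   tail/roller px side [[229.0, 191.0], [286.0, 191.0]]
30 origin [ 0.4268 -0.1461] yaw -12.0 side px [[271.8 268.7]] reach 0.451
   tail/roller px side [[235.0, 268.0], [307.0, 269.0]]
70 origin [ 0.4296 -0.3711] yaw 19.7 side px [[284. 361.]] reach 0.568
   tail/roller px side [[240.0, 384.0], [321.0, 341.0]]
```

View pics/s1.png

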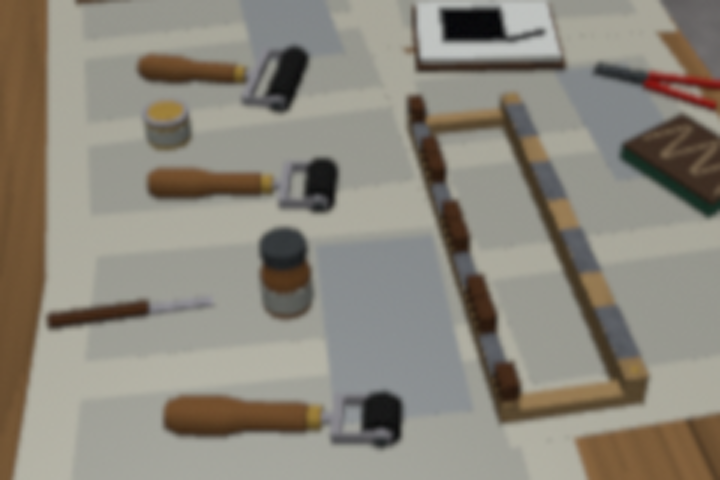

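Both views agree: the predicted tail pixels match the side view, and the rail spacing measures 0.103 as expected. Bay origins: x 0.659, y 0.187, 0.0845, -0.018 and -0.121. First up is the 90.

```bash
cat >> h.py <<'E'
BAY={1:(.659,.187),2:(.659,.0845),3:(.659,-.018),4:(.659,-.1207)}
BR={90:(.4009,.3579,-18.4),50:(.4134,.1522,-11.4),30:(.4268,-.1461,-12.),70:(.4296,-.3711,19.7)}
def plan(start,wps):
    "start/wps: (x,y,z,tool-y yaw deg); prints slide, z-twist per leg along tool axes at leg start"
    for w in wps:
        a=np.radians(start[3]); yt=np.array([np.cos(a),np.sin(a)]); xt=np.array([-np.sin(a),np.cos(a)])
        d=np.array(w[:3])-start[:3]
        print("->",np.round(w,3),"slide",np.round([xt@d[:2],yt@d[:2],-d[2]],4),"twist z",round(start[3]-w[3],2)); start=w
def now():
    o=status.get_obs(); M=rot(o['ee_rot']); return (*o['eef_pos'],np.degrees(np.arctan2(M[1,1],M[0,1])))
E
python3 - <<'E'
from h import *
n=now(); M=rot(status.get_obs()['ee_rot']); print(np.round(n,4),M.round(3).tolist())
x,y,w=BR[90]
plan(n,[(x,y,.13,90+w),(x,y,.001,90+w)])
E
```

```text
[ 0.2134  0.5332  0.1985 68.1832] [[-0.928, 0.372, -0.001], [0.372, 0.928, -0.002], [0.0, -0.002, -1.0]]
-> [ 0.401  0.358  0.13  71.6  ] slide [-0.2392 -0.0931  0.0685] twist z -3.42
-> [4.01e-01 3.58e-01 1.00e-03 7.16e+01] slide [0.    0.    0.129] twist z 0.0
```

{"method": "send_rows", "body": {"increments": [{"twist": [0, 0, -0.5], "slide": [-0.03, -0.012, 0.009], "hand": 0}, {"twist": [0, 0, -1], "slide": [-0.06, -0.023, 0.017], "hand": 0}, {"twist": [0, 0, -1.5], "slide": [-0.09, -0.035, 0.026], "hand": 0}, {"twist": [0, 0, -2], "slide": [-0.12, -0.0465, 0.034], "hand": 0}, {"twist": [0, 0, -2], "slide": [-0.12, -0.0465, 0.034], "hand": 0}], "grip_force": 60}}

```text
t: 0.52
eef_pos: [0.3103, 0.441, 0.1632]
ee_rot: [0.0, 0.174, 0.985, -0.003]
wrist_force: [-0.6, -0.7, -0.3]
finger_gap: 1.002
grip_force: 0.0
```

```bash
python3 - <<'E'
from h import *
x,y,w=BR[90]
n=now(); print(np.round(n,4)); plan(n,[(x,y,.1,90+w),(x,y,.001,90+w)])
E
```

```text
[ 0.3103  0.441   0.1632 69.9978]
-> [ 0.401  0.358  0.1   71.6  ] slide [-0.1136 -0.0471  0.0632] twist z -1.6
-> [4.01e-01 3.58e-01 1.00e-03 7.16e+01] slide [0.    0.    0.099] twist z 0.0
```

{"method": "send_rows", "body": {"increments": [{"twist": [0, 0, -0.5], "slide": [-0.032, -0.013, 0.017], "hand": 0}, {"twist": [0, 0, -1], "slide": [-0.064, -0.026, 0.034], "hand": 0}, {"twist": [0, 0, -1.6], "slide": [-0.096, -0.039, 0.05], "hand": 0}, {"twist": [0, 0, -1.6], "slide": [-0.1136, -0.0471, 0.063], "hand": 0}, {"twist": [0, 0, -1.6], "slide": [-0.1136, -0.0471, 0.063], "hand": 0}]}}

```text
t: 0.93
eef_pos: [0.3995, 0.3596, 0.0995]
ee_rot: [-0.001, 0.16, 0.987, -0.002]
wrist_force: [0.2, -0.3, -0.5]
finger_gap: 0.999
grip_force: 0.0
```

{"method": "send_rows", "body": {"increments": [{"twist": [0, 0, 0], "slide": [0, 0, 0], "hand": 0}]}}

```text
t: 1.02
eef_pos: [0.3985, 0.3623, 0.1013]
ee_rot: [-0.001, 0.16, 0.987, -0.001]
wrist_force: [-0.0, 0.2, -0.0]
finger_gap: 1.001
grip_force: 0.0
```

```bash
python3 - <<'E'
from h import *
x,y,w=BR[90]
n=now(); print(np.round(n,4)); plan(n,[(x,y,.001,90+w)])
E
```

```text
[ 0.3985  0.3623  0.1013 71.6267]
-> [4.01e-01 3.58e-01 1.00e-03 7.16e+01] slide [-0.0037 -0.0034  0.1003] twist z 0.03
```

{"method": "send_rows", "body": {"increments": [{"twist": [0, 0, 0], "slide": [-0.0035, -0.0035, 0.035], "hand": 0}, {"twist": [0, 0, 0], "slide": [-0.0035, -0.0035, 0.065], "hand": 0}, {"twist": [0, 0, 0], "slide": [-0.0035, -0.0035, 0.085], "hand": 0}, {"twist": [0, 0, 0], "slide": [-0.0035, -0.0035, 0.097], "hand": 0}, {"twist": [0, 0, 0], "slide": [-0.0035, -0.0035, 0.1], "hand": 0}]}}

```text
t: 1.43
eef_pos: [0.3989, 0.3592, 0.0007]
ee_rot: [-0.001, 0.158, 0.987, -0.001]
wrist_force: [0.2, -0.2, -0.2]
finger_gap: 0.998
grip_force: 0.0
```

{"method": "send_rows", "body": {"increments": [{"twist": [0, 0, 0], "slide": [0, 0, 0], "hand": 0}, {"twist": [0, 0, 0], "slide": [0, 0, 0], "hand": 0}]}}

```text
t: 1.6
eef_pos: [0.4011, 0.3602, 0.0032]
ee_rot: [0.0, 0.158, 0.987, 0.001]
wrist_force: [-0.3, -0.1, 0.4]
finger_gap: 0.998
grip_force: 0.0
```

{"method": "send_rows", "body": {"increments": [{"twist": [0, 0, 0], "slide": [0, 0, 0], "hand": 1}, {"twist": [0, 0, 0], "slide": [0, 0, 0], "hand": 1}, {"twist": [0, 0, 0], "slide": [0, 0, 0], "hand": 1}, {"twist": [0, 0, 0], "slide": [0, 0, 0], "hand": 1}, {"twist": [0, 0, 0], "slide": [0, 0, 0], "hand": 1}]}}

```text
t: 2.02
eef_pos: [0.4012, 0.3589, 0.0028]
ee_rot: [0.0, 0.158, 0.987, 0.0]
wrist_force: [-0.4, 1.0, -0.3]
finger_gap: 0.298
grip_force: 0.0
```

{"method": "send_rows", "body": {"increments": [{"twist": [0, 0, 0], "slide": [0, 0, 0], "hand": 1}, {"twist": [0, 0, 0], "slide": [0, 0, 0], "hand": 1}, {"twist": [0, 0, 0], "slide": [0, 0, 0], "hand": 1}, {"twist": [0, 0, 0], "slide": [0, 0, 0], "hand": 1}, {"twist": [0, 0, 0], "slide": [0, 0, 0], "hand": 1}]}}

```text
t: 2.43
eef_pos: [0.401, 0.3587, 0.0022]
ee_rot: [-0.0, 0.158, 0.987, -0.0]
wrist_force: [-0.1, -0.1, -0.3]
finger_gap: 0.001
grip_force: 0.0
```

```bash
python3 - <<'E'
from h import *
n=now(); print(np.round(n,4)); bx,by=BAY[1]
plan(n,[(n[0],n[1],.12,n[3]),(bx,by,.12,90),(bx,by,.026,90)])
E
```

```text
[4.01000e-01 3.58700e-01 2.20000e-03 7.17793e+01]
-> [ 0.401  0.359  0.12  71.779] slide [ 0.      0.     -0.1178] twist z 0.0
-> [ 0.659  0.187  0.12  90.   ] slide [-0.2988 -0.0824 -0.    ] twist z -18.22
-> [6.59e-01 1.87e-01 2.60e-02 9.00e+01] slide [0.    0.    0.094] twist z 0
```

The fingers shut on nothing, so I'll look.

```bash
python3 - <<'E'
from h import *
a=eyes.camera("top");b=eyes.camera("side");cv2.imwrite("pics/t1.png",a);cv2.imwrite("pics/sd1.png",b)
f=lambda i,y,x:cv2.resize(i[y:y+100,x:x+100],(400,400),interpolation=cv2.INTER_CUBIC)
cv2.imwrite("pics/m1.png",np.hstack([f(a,200,150),f(b,90,190)]))
E
```

```text
(no output)
```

View pics/m1.png

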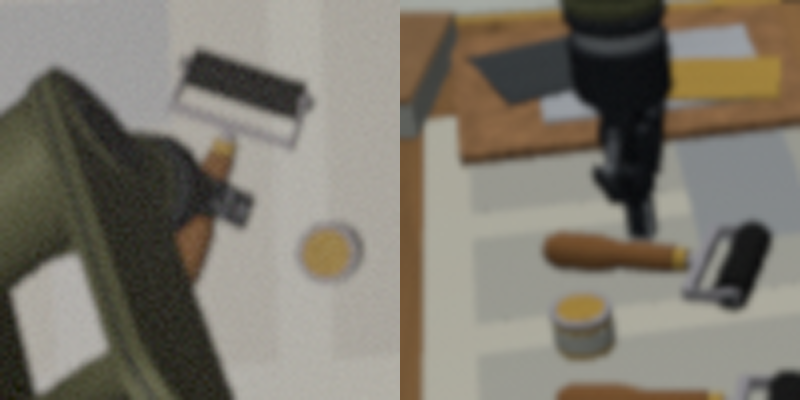

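```bash
python3 - <<'E'
from h import *
for P in([.2134,.5332,.1985],[.2134,.5332,.25],[.401,.3587,.002],[.401,.3587,.028],[.401,.3587,.05]): print(P,proj("top",P).round(1),proj("side",P).round(1))
im=cv2.imread("pics/side0.png"); cv2.imwrite("pics/g0.png",np.hstack([cv2.resize(im[0:100,130:230],(400,400),interpolation=cv2.INTER_CUBIC),cv2.resize(cv2.imread("pics/top0.png")[290:390,40:140],(400,400),interpolation=cv2.INTER_CUBIC)]))
E
```

```text
[0.2134, 0.5332, 0.1985] [[114.9 318.3]] [[183.9  82.9]]
[0.2134, 0.5332, 0.25] [[105.2 322.1]] [[180.3  67. ]]
[0.401, 0.3587, 0.002] [[203.2 245.6]] [[251.1 157.3]]
[0.401, 0.3587, 0.028] [[200.9 245.7]] [[250.2 150.6]]
[0.401, 0.3587, 0.05] [[199.  245.8]] [[249.5 144.7]]
```

View pics/g0.png

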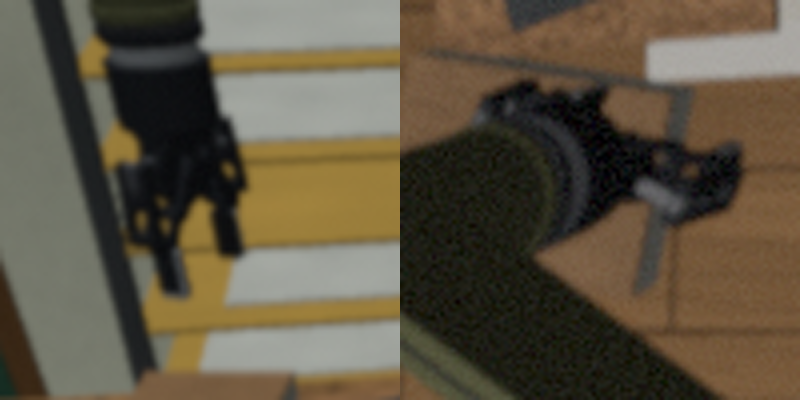

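In both pictures the fingertips look about 35 mm higher (or farther back) than eef_pos says. I'll probe the table on clear ground to settle it.

```bash
python3 - <<'E'
from h import *
n=now(); plan(n,[(.45,.25,n[2]+.05,n[3])])
E
```

```text
-> [4.5000e-01 2.5000e-01 5.2000e-02 7.1782e+01] slide [-0.0806 -0.088  -0.05  ] twist z 0.0
```

{"method": "send_rows", "body": {"increments": [{"twist": [0, 0, 0], "slide": [0, 0, -0.03], "hand": 1}, {"twist": [0, 0, 0], "slide": [0, 0, -0.05], "hand": 1}, {"twist": [0, 0, 0], "slide": [0, 0, -0.05], "hand": 1}]}}

```text
t: 2.78
eef_pos: [0.4035, 0.3607, 0.0557]
ee_rot: [0.002, 0.158, 0.987, 0.003]
wrist_force: [0.2, 1.2, 0.1]
finger_gap: -0.003
grip_force: 0.0
```

{"method": "send_rows", "body": {"increments": [{"twist": [0, 0, 0], "slide": [-0.025, -0.03, 0], "hand": 1}, {"twist": [0, 0, 0], "slide": [-0.05, -0.06, 0], "hand": 1}, {"twist": [0, 0, 0], "slide": [-0.08, -0.088, 0], "hand": 1}, {"twist": [0, 0, 0], "slide": [-0.08, -0.088, 0], "hand": 1}, {"twist": [0, 0, 0], "slide": [-0.08, -0.088, 0], "hand": 1}]}}

```text
t: 3.2
eef_pos: [0.4502, 0.2483, 0.0519]
ee_rot: [-0.0, 0.161, 0.987, -0.0]
wrist_force: [0.7, 0.3, -0.9]
finger_gap: -0.004
grip_force: 0.0
```

```bash
python3 - <<'E'
from h import *
n=now(); print(np.round(n,4)); print(proj("side",n[:3]).round(1),proj("top",n[:3]).round(1))
a=eyes.camera("top");b=eyes.camera("side");cv2.imwrite("pics/t2.png",a);cv2.imwrite("pics/sd2.png",b)
f=lambda i,y,x:cv2.resize(i[y:y+120,x:x+120],(400,400),interpolation=cv2.INTER_CUBIC)
cv2.imwrite("pics/m2.png",np.hstack([f(a,180,170),f(b,90,190)]))
E
```

```text
[4.50200e-01 2.48300e-01 5.19000e-02 7.15217e+01]
[[267.4 161.3]] [[235.7 229.6]]
```

View pics/m2.png

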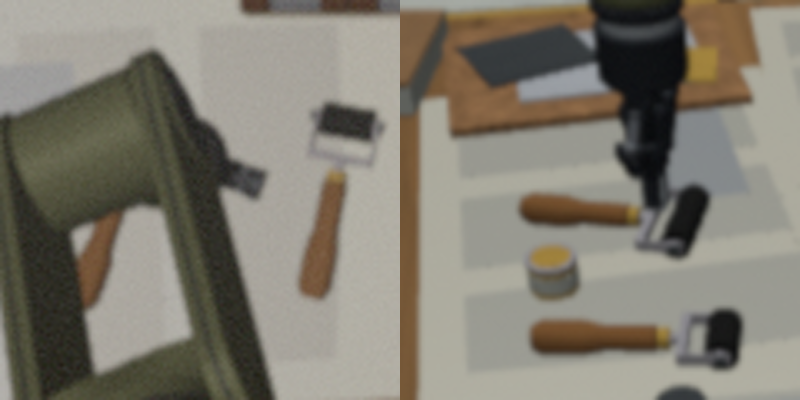

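The tip is at side px (266,152) against a predicted (267,161). I'll probe downward, shifted slightly toward -y.

{"method": "send_rows", "body": {"increments": [{"twist": [0, 0, 0], "slide": [0, -0.025, 0.01], "hand": 1}, {"twist": [0, 0, 0], "slide": [0, -0.025, 0.025], "hand": 1}, {"twist": [0, 0, 0], "slide": [0, -0.025, 0.04], "hand": 1}, {"twist": [0, 0, 0], "slide": [0, -0.025, 0.048], "hand": 1}, {"twist": [0, 0, 0], "slide": [0, -0.025, 0.048], "hand": 1}]}}

```text
t: 3.72
eef_pos: [0.4397, 0.2271, 0.0027]
ee_rot: [-0.002, 0.157, 0.988, -0.001]
wrist_force: [-0.6, -0.6, -0.5]
finger_gap: -0.002
grip_force: 0.0
```

{"method": "send_rows", "body": {"increments": [{"twist": [0, 0, 0], "slide": [0, 0, 0.004], "hand": 1}, {"twist": [0, 0, 0], "slide": [0, 0, 0.008], "hand": 1}, {"twist": [0, 0, 0], "slide": [0, 0, 0.008], "hand": 1}]}}

```text
t: 3.97
eef_pos: [0.4417, 0.227, -0.0039]
ee_rot: [0.0, 0.158, 0.987, 0.0]
wrist_force: [0.4, -1.0, -0.5]
finger_gap: -0.003
grip_force: 0.0
```

{"method": "send_rows", "body": {"increments": [{"twist": [0, 0, 0], "slide": [0, 0, 0.004], "hand": 1}, {"twist": [0, 0, 0], "slide": [0, 0, 0.008], "hand": 1}, {"twist": [0, 0, 0], "slide": [0, 0, 0.012], "hand": 1}, {"twist": [0, 0, 0], "slide": [0, 0, 0.012], "hand": 1}]}}

```text
t: 4.3
eef_pos: [0.4412, 0.2262, -0.0163]
ee_rot: [-0.0, 0.158, 0.987, -0.0]
wrist_force: [0.4, -0.9, -0.4]
finger_gap: 0.001
grip_force: 0.0
```

```bash
python3 - <<'E'
from h import *
n=now(); print(np.round(n,4)); print(proj("side",n[:3]).round(1))
b=eyes.camera("side");cv2.imwrite("pics/m3.png",cv2.resize(b[110:190,220:320],(800,640),interpolation=cv2.INTER_CUBIC)[:600])
E
```

```text
[ 4.41200e-01  2.26200e-01 -1.63000e-02  7.17722e+01]
[[266.8 184. ]]
```

View pics/m3.png

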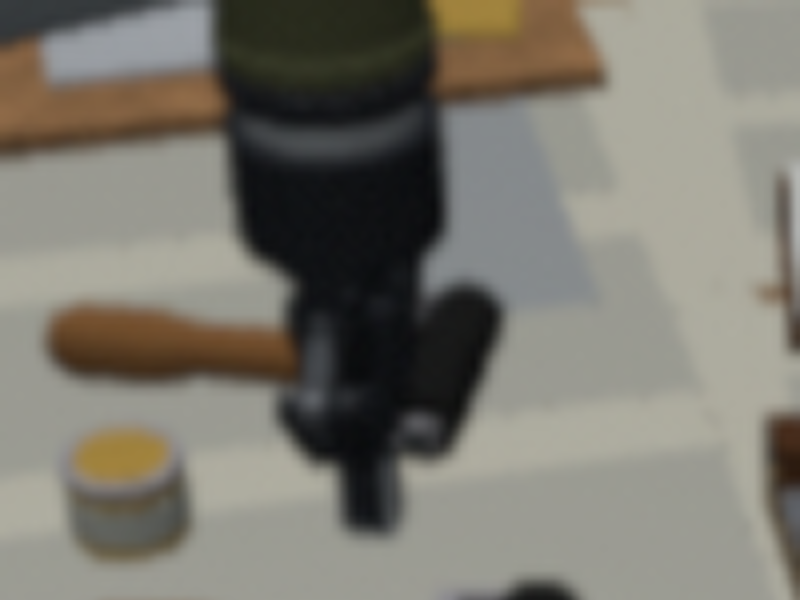

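Tip at side px (266,176) against a predicted 184: still no contact at a reported z of -16 mm. Continuing in small steps.

{"method": "send_rows", "body": {"increments": [{"twist": [0, 0, 0], "slide": [0, 0, 0.003], "hand": 1}, {"twist": [0, 0, 0], "slide": [0, 0, 0.006], "hand": 1}, {"twist": [0, 0, 0], "slide": [0, 0, 0.006], "hand": 1}]}}

```text
t: 4.6
eef_pos: [0.4414, 0.2263, -0.0222]
ee_rot: [-0.0, 0.158, 0.987, -0.0]
wrist_force: [1.0, -0.3, 0.4]
finger_gap: -0.001
grip_force: 0.0
```

{"method": "send_rows", "body": {"increments": [{"twist": [0, 0, 0], "slide": [0, 0, 0.003], "hand": 1}, {"twist": [0, 0, 0], "slide": [0, 0, 0.004], "hand": 1}, {"twist": [0, 0, 0], "slide": [0, 0, 0.004], "hand": 1}]}}

```text
t: 4.85
eef_pos: [0.4414, 0.2264, -0.026]
ee_rot: [-0.0, 0.158, 0.987, -0.0]
wrist_force: [0.2, 0.2, 0.5]
finger_gap: 0.0
grip_force: 0.0
```

{"method": "send_rows", "body": {"increments": [{"twist": [0, 0, 0], "slide": [0, 0, 0.002], "hand": 1}, {"twist": [0, 0, 0], "slide": [0, 0, 0.003], "hand": 1}, {"twist": [0, 0, 0], "slide": [0, 0, 0.003], "hand": 1}]}}

```text
t: 5.1
eef_pos: [0.4415, 0.2264, -0.0289]
ee_rot: [-0.0, 0.158, 0.987, -0.0]
wrist_force: [-0.1, -0.2, -0.1]
finger_gap: -0.001
grip_force: 0.0
```

{"method": "send_rows", "body": {"increments": [{"twist": [0, 0, 0], "slide": [0, 0, 0.002], "hand": 1}, {"twist": [0, 0, 0], "slide": [0, 0, 0.002], "hand": 1}]}}

```text
t: 5.27
eef_pos: [0.4416, 0.2264, -0.0309]
ee_rot: [-0.0, 0.158, 0.987, -0.0]
wrist_force: [-0.1, -1.1, -1.0]
finger_gap: -0.002
grip_force: 0.0
```

{"method": "send_rows", "body": {"increments": [{"twist": [0, 0, 0], "slide": [0, 0, 0.002], "hand": 1}, {"twist": [0, 0, 0], "slide": [0, 0, 0.002], "hand": 1}]}}

```text
t: 5.43
eef_pos: [0.4418, 0.2265, -0.032]
ee_rot: [0.0, 0.158, 0.987, 0.0]
wrist_force: [-0.9, -0.5, 7.7]
finger_gap: 0.001
grip_force: 4.3
```

```bash
python3 - <<'E'
from h import *
n=now(); print(np.round(n,4),proj("side",n[:3]).round(1)); print(proj("side",[n[0],n[1],0]).round(1),proj("side",[n[0],n[1]+.02,0]).round(1))
b=eyes.camera("side")[:,:,1];print(b[165:190,262:272].tolist())
E
```

```text
[ 4.41800e-01  2.26500e-01 -3.20000e-02  7.17828e+01] [[267.4 187.9]]
[[266.5 179.6]] [[266.  175.9]]
[[40, 37, 32, 25, 20, 17, 16, 19, 25, 33], [28, 26, 19, 17, 16, 16, 17, 19, 35, 51], [21, 18, 15, 15, 16, 18, 19, 37, 73, 100], [18, 14, 13, 13, 14, 14, 24, 64, 116, 142], [17, 13, 13, 12, 13, 14, 24, 71, 129, 159], [17, 15, 12, 14, 15, 18, 24, 63, 118, 152], [27, 19, 15, 12, 13, 22, 36, 61, 108, 145], [58, 33, 19, 15, 14, 28, 51, 67, 104, 140], [98, 58, 27, 22, 20, 31, 57, 69, 98, 138], [118, 72, 32, 25, 23, 31, 54, 66, 92, 135], [124, 76, 34, 22, 20, 28, 49, 63, 87, 134], [129, 81, 38, 22, 20, 26, 46, 62, 85, 133], [134, 88, 42, 22, 21, 25, 47, 64, 87, 134], [140, 94, 45, 26, 22, 26, 47, 69, 95, 136], [145, 104, 63, 45, 39, 40, 55, 82, 114, 144], [149, 126, 104, 91, 84, 82, 91, 107, 133, 150], [154, 146, 138, 133, 129, 129, 131, 136, 148, 155], [156, 155, 153, 152, 151, 151, 151, 152, 155, 156], [156, 156, 156, 156, 156, 156, 156, 156, 156, 156], [156, 156, 156, 156, 156, 156, 156, 156, 156, 156], [156, 156, 156, 156, 156, 156, 156, 156, 156, 156], [149, 149, 149, 149, 150, 153, 156, 156, 155, 156], [122, 122, 122, 121, 126, 142, 150, 150, 151, 154], [90, 91, 90, 90, 98, 125, 138, 139, 138, 147], [78, 79, 79, 77, 85, 115, 129, 128, 125, 136]]
```

Contact came at a reported z of -31.5 mm, with x and y confirmed by the image. The reported z is therefore 31.5 mm too low, and I'll build that offset into the plans.

```bash
cat >> h.py <<'E'
ZO=-.0315 # reported z at true z=0
E
python3 - <<'E'
from h import *
n=now(); x,y,w=BR[90]
plan(n,[(n[0],n[1],.08+ZO,n[3]),(x,y,.08+ZO,90+w),(x,y,.002+ZO,90+w)])
E
```

```text
-> [4.4200e-01 2.2700e-01 4.8000e-02 7.1786e+01] slide [ 0.      0.     -0.0805] twist z 0.0
-> [4.01e-01 3.58e-01 4.80e-02 7.16e+01] slide [ 0.0799  0.112  -0.    ] twist z 0.19
-> [ 4.01e-01  3.58e-01 -3.00e-02  7.16e+01] slide [0.    0.    0.078] twist z 0.0
```

{"method": "send_rows", "body": {"increments": [{"twist": [0, 0, 0], "slide": [0, 0, -0.04], "hand": 0.5}, {"twist": [0, 0, 0], "slide": [0, 0, -0.08], "hand": 0}, {"twist": [0, 0, 0], "slide": [0, 0, -0.08], "hand": 0}, {"twist": [0, 0, 0], "slide": [0, 0, -0.08], "hand": 0}]}}

```text
t: 5.82
eef_pos: [0.4439, 0.2274, 0.0496]
ee_rot: [0.003, 0.158, 0.987, 0.002]
wrist_force: [-1.0, 0.6, -0.9]
finger_gap: 0.563
grip_force: 0.0
```

{"method": "send_rows", "body": {"increments": [{"twist": [0, 0, 0], "slide": [0.023, 0.032, 0], "hand": 0}, {"twist": [0, 0, 0], "slide": [0.046, 0.064, 0], "hand": 0}, {"twist": [0, 0, 0], "slide": [0.069, 0.096, 0], "hand": 0}, {"twist": [0, 0, 0.2], "slide": [0.08, 0.112, 0], "hand": 0}, {"twist": [0, 0, 0.2], "slide": [0.08, 0.112, 0], "hand": 0}]}}

```text
t: 6.23
eef_pos: [0.3992, 0.3613, 0.0462]
ee_rot: [-0.001, 0.158, 0.987, 0.0]
wrist_force: [-0.3, -0.1, -0.2]
finger_gap: 1.0
grip_force: 0.0
```

{"method": "send_rows", "body": {"increments": [{"twist": [0, 0, 0], "slide": [0, 0, 0], "hand": 0}, {"twist": [0, 0, 0], "slide": [0, 0, 0], "hand": 0}, {"twist": [0, 0, 0], "slide": [0, 0, 0], "hand": 0}]}}

```text
t: 6.48
eef_pos: [0.4002, 0.3563, 0.0466]
ee_rot: [-0.001, 0.16, 0.987, -0.001]
wrist_force: [-0.5, 0.3, 0.0]
finger_gap: 1.0
grip_force: 0.0
```

```bash
python3 - <<'E'
from h import *
n=now(); x,y,w=BR[90]; print(np.round(n,4))
plan(n,[(x,y,.002+ZO,90+w)])
E
```

```text
[4.00200e-01 3.56300e-01 4.66000e-02 7.15338e+01]
-> [ 4.01e-01  3.58e-01 -3.00e-02  7.16e+01] slide [-0.0001  0.0018  0.0761] twist z -0.07
```

{"method": "send_rows", "body": {"increments": [{"twist": [0, 0, 0], "slide": [0, 0.002, 0.03], "hand": 0}, {"twist": [0, 0, 0], "slide": [0, 0.002, 0.055], "hand": 0}, {"twist": [0, 0, 0], "slide": [0, 0.002, 0.07], "hand": 0}, {"twist": [0, 0, 0], "slide": [0, 0.002, 0.076], "hand": 0}, {"twist": [0, 0, 0], "slide": [0, 0.002, 0.076], "hand": 0}]}}

```text
t: 6.9
eef_pos: [0.4005, 0.3577, -0.0302]
ee_rot: [-0.001, 0.161, 0.987, -0.002]
wrist_force: [-0.2, -0.6, 1.1]
finger_gap: 0.998
grip_force: 0.0
```

{"method": "send_rows", "body": {"increments": [{"twist": [0, 0, 0], "slide": [0, 0, 0], "hand": 0}, {"twist": [0, 0, 0], "slide": [0, 0, 0], "hand": 1}, {"twist": [0, 0, 0], "slide": [0, 0, 0], "hand": 1}, {"twist": [0, 0, 0], "slide": [0, 0, 0], "hand": 1}, {"twist": [0, 0, 0], "slide": [0, 0, 0], "hand": 1}]}}

```text
t: 7.32
eef_pos: [0.4018, 0.3602, -0.0278]
ee_rot: [0.001, 0.16, 0.987, 0.001]
wrist_force: [0.3, -0.2, -0.0]
finger_gap: 0.456
grip_force: 0.0
```

{"method": "send_rows", "body": {"increments": [{"twist": [0, 0, 0], "slide": [0, 0, 0], "hand": 1}, {"twist": [0, 0, 0], "slide": [0, 0, 0], "hand": 1}, {"twist": [0, 0, 0], "slide": [0, 0, 0], "hand": 1}, {"twist": [0, 0, 0], "slide": [0, 0, 0], "hand": 1}, {"twist": [0, 0, 0], "slide": [0, 0, 0], "hand": 1}]}}

```text
t: 7.73
eef_pos: [0.4015, 0.36, -0.0279]
ee_rot: [0.0, 0.16, 0.987, 0.0]
wrist_force: [-0.8, -0.9, 5.5]
finger_gap: 0.256
grip_force: 58.5
```

```bash
python3 - <<'E'
from h import *
n=now(); print(np.round(n,4)); bx,by=BAY[1]
plan(n,[(n[0],n[1],n[2]+.1,n[3]),(bx,by,n[2]+.1,90),(bx,by,n[2]+.026,90)])
E
```

```text
[ 4.01500e-01  3.60000e-01 -2.79000e-02  7.15785e+01]
-> [ 0.401  0.36   0.072 71.578] slide [ 0.   0.  -0.1] twist z 0.0
-> [6.59e-01 1.87e-01 7.20e-02 9.00e+01] slide [-0.299  -0.0827 -0.    ] twist z -18.42
-> [ 6.59e-01  1.87e-01 -2.00e-03  9.00e+01] slide [0.    0.    0.074] twist z 0
```

{"method": "send_rows", "body": {"increments": [{"twist": [0, 0, 0], "slide": [0, 0, -0.02], "hand": 1}, {"twist": [0, 0, 0], "slide": [0, 0, -0.05], "hand": 1}, {"twist": [0, 0, 0], "slide": [0, 0, -0.08], "hand": 1}, {"twist": [0, 0, 0], "slide": [0, 0, -0.1], "hand": 1}, {"twist": [0, 0, 0], "slide": [0, 0, -0.1], "hand": 1}]}}

```text
t: 8.15
eef_pos: [0.4038, 0.3619, 0.0754]
ee_rot: [0.003, 0.16, 0.987, 0.003]
wrist_force: [0.2, 0.5, -2.5]
finger_gap: 0.258
grip_force: 59.5
```

{"method": "send_rows", "body": {"increments": [{"twist": [0, 0, -3], "slide": [-0.03, -0.008, 0], "hand": 1}, {"twist": [0, 0, -6], "slide": [-0.065, -0.018, 0], "hand": 1}, {"twist": [0, 0, -10], "slide": [-0.1, -0.028, 0], "hand": 1}, {"twist": [0, 0, -14], "slide": [-0.135, -0.037, 0], "hand": 1}, {"twist": [0, 0, -18.4], "slide": [-0.17, -0.047, 0], "hand": 1}]}}

```text
t: 8.57
eef_pos: [0.5477, 0.2602, 0.0697]
ee_rot: [-0.001, -0.002, 1.0, -0.0]
wrist_force: [0.2, 0.1, -1.9]
finger_gap: 0.26
grip_force: 59.5
```

{"method": "send_rows", "body": {"increments": [{"twist": [0, 0, 0], "slide": [0, 0, 0], "hand": 1}, {"twist": [0, 0, 0], "slide": [0, 0, 0], "hand": 1}]}}

```text
t: 8.73
eef_pos: [0.5486, 0.2597, 0.0696]
ee_rot: [-0.001, 0.002, 1.0, -0.0]
wrist_force: [-0.8, 0.5, -2.9]
finger_gap: 0.256
grip_force: 59.4
```

```bash
python3 - <<'E'
from h import *
n=now(); print(np.round(n,4)); bx,by=BAY[1]
plan(n,[(bx,by,n[2],90)])
E
```

```text
[5.48600e-01 2.59700e-01 6.96000e-02 8.97635e+01]
-> [6.59e-01 1.87e-01 7.00e-02 9.00e+01] slide [-0.1107 -0.0723 -0.    ] twist z -0.24
```

{"method": "send_rows", "body": {"increments": [{"twist": [0, 0, 0], "slide": [-0.03, -0.02, 0], "hand": 1}, {"twist": [0, 0, 0], "slide": [-0.06, -0.04, 0], "hand": 1}, {"twist": [0, 0, 0], "slide": [-0.09, -0.06, 0], "hand": 1}, {"twist": [0, 0, 0], "slide": [-0.1107, -0.0723, 0], "hand": 1}, {"twist": [0, 0, 0], "slide": [-0.1107, -0.0723, 0], "hand": 1}]}}

```text
t: 9.15
eef_pos: [0.6621, 0.1869, 0.07]
ee_rot: [0.001, 0.002, 1.0, -0.001]
wrist_force: [0.3, 0.7, -2.8]
finger_gap: 0.254
grip_force: 59.5
```

{"method": "send_rows", "body": {"increments": [{"twist": [0, 0, 0], "slide": [0, 0, 0], "hand": 1}, {"twist": [0, 0, 0], "slide": [0, 0, 0], "hand": 1}, {"twist": [0, 0, 0], "slide": [0, 0, 0], "hand": 1}]}}

```text
t: 9.4
eef_pos: [0.6558, 0.1902, 0.0703]
ee_rot: [-0.002, -0.0, 1.0, -0.0]
wrist_force: [0.2, 0.5, -1.7]
finger_gap: 0.255
grip_force: 59.5
```

```bash
python3 - <<'E'
from h import *
n=now(); print(np.round(n,4)); bx,by=BAY[1]
plan(n,[(bx,by,-.0279+.026,90)])
a=eyes.camera("top");b=eyes.camera("side")
f=lambda i,y,x:cv2.resize(i[y:y+120,x:x+120],(400,400),interpolation=cv2.INTER_CUBIC)
cv2.imwrite("pics/m4.png",np.hstack([f(a,100,200),f(b,80,250)]))
E
```

```text
[6.55800e-01 1.90200e-01 7.03000e-02 9.00527e+01]
-> [ 6.59e-01  1.87e-01 -2.00e-03  9.00e+01] slide [-0.0032 -0.0032  0.0722] twist z 0.05
```

View pics/m4.png

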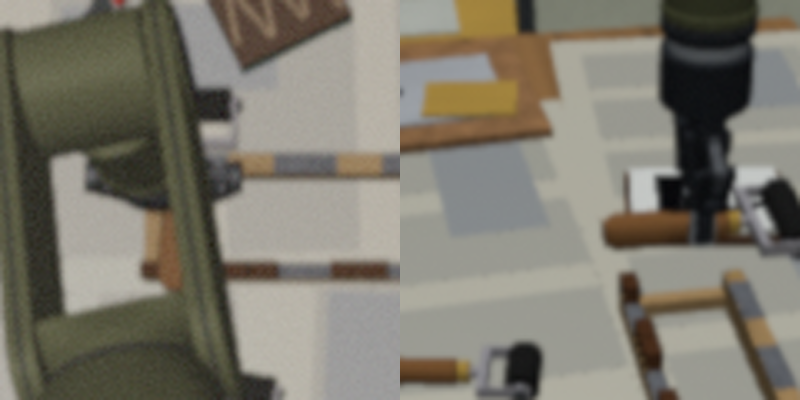

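The brayer is held level above bay 1. Lowering.

{"method": "send_rows", "body": {"increments": [{"twist": [0, 0, 0], "slide": [-0.003, -0.003, 0.02], "hand": 1}, {"twist": [0, 0, 0], "slide": [-0.003, -0.003, 0.038], "hand": 1}, {"twist": [0, 0, 0], "slide": [-0.003, -0.003, 0.046], "hand": 1}, {"twist": [0, 0, 0], "slide": [-0.003, -0.003, 0.046], "hand": 1}, {"twist": [0, 0, 0], "slide": [-0.003, -0.003, 0.046], "hand": 1}]}}

```text
t: 9.92
eef_pos: [0.6605, 0.1865, 0.025]
ee_rot: [-0.001, -0.0, 1.0, -0.0]
wrist_force: [-0.4, -0.4, -1.6]
finger_gap: 0.255
grip_force: 59.5
```

```bash
python3 - <<'E'
from h import *
n=now(); print(np.round(n,4)); bx,by=BAY[1]
plan(n,[(bx,by,-.0279+.025,90)])
E
```

```text
[6.60500e-01 1.86500e-01 2.50000e-02 9.00216e+01]
-> [ 6.59e-01  1.87e-01 -3.00e-03  9.00e+01] slide [0.0015 0.0005 0.0279] twist z 0.02
```

{"method": "send_rows", "body": {"increments": [{"twist": [0, 0, 0], "slide": [0.001, 0, 0.008], "hand": 1}, {"twist": [0, 0, 0], "slide": [0.001, 0, 0.016], "hand": 1}, {"twist": [0, 0, 0], "slide": [0.001, 0, 0.023], "hand": 1}, {"twist": [0, 0, 0], "slide": [0.001, 0, 0.027], "hand": 1}, {"twist": [0, 0, 0], "slide": [0.001, 0, 0.027], "hand": 1}]}}

```text
t: 10.33
eef_pos: [0.6594, 0.1858, -0.0031]
ee_rot: [-0.001, 0.0, 1.0, -0.0]
wrist_force: [0.4, -0.2, -2.5]
finger_gap: 0.254
grip_force: 59.6
```

{"method": "send_rows", "body": {"increments": [{"twist": [0, 0, 0], "slide": [0, 0, 0], "hand": 1}, {"twist": [0, 0, 0], "slide": [0, 0, 0.001], "hand": 1}, {"twist": [0, 0, 0], "slide": [0, 0, 0.001], "hand": 1}]}}

```text
t: 10.58
eef_pos: [0.6608, 0.1862, -0.0025]
ee_rot: [0.0, 0.0, 1.0, 0.0]
wrist_force: [-0.3, -0.0, -2.4]
finger_gap: 0.263
grip_force: 59.6
```

{"method": "send_rows", "body": {"increments": [{"twist": [0, 0, 0], "slide": [0, 0, 0.001], "hand": 1}, {"twist": [0, 0, 0], "slide": [0, 0, 0.002], "hand": 1}, {"twist": [0, 0, 0], "slide": [0, 0, 0.002], "hand": 1}]}}

```text
t: 10.83
eef_pos: [0.6609, 0.1862, -0.0038]
ee_rot: [0.001, 0.0, 1.0, 0.0]
wrist_force: [-2.1, -0.7, 2.4]
finger_gap: 0.257
grip_force: 60.1
```

Seated with light contact. Release and lift.

{"method": "send_rows", "body": {"increments": [{"twist": [0, 0, 0], "slide": [0, 0, 0], "hand": 0.6}, {"twist": [0, 0, 0], "slide": [0, 0, 0], "hand": 0.3}, {"twist": [0, 0, 0], "slide": [0, 0, 0], "hand": 0}, {"twist": [0, 0, 0], "slide": [0, 0, 0], "hand": 0}, {"twist": [0, 0, 0], "slide": [0, 0, 0], "hand": 0}]}}

```text
t: 11.25
eef_pos: [0.6605, 0.1861, -0.0047]
ee_rot: [0.0, 0.0, 1.0, 0.0]
wrist_force: [-0.5, -0.3, 0.3]
finger_gap: 0.942
grip_force: 0.0
```

{"method": "send_rows", "body": {"increments": [{"twist": [0, 0, 0], "slide": [0, 0, 0], "hand": 0}, {"twist": [0, 0, 0], "slide": [0, 0, 0], "hand": 0}, {"twist": [0, 0, 0], "slide": [0, 0, -0.02], "hand": 0}, {"twist": [0, 0, 0], "slide": [0, 0, -0.06], "hand": 0}, {"twist": [0, 0, 0], "slide": [0, 0, -0.095], "hand": 0}]}}

```text
t: 11.67
eef_pos: [0.6592, 0.1858, 0.09]
ee_rot: [-0.002, 0.0, 1.0, -0.0]
wrist_force: [1.1, -0.2, 0.8]
finger_gap: 1.0
grip_force: 0.0
```

```bash
python3 - <<'E'
from h import *
n=now(); print(np.round(n,4)); x,y,w=BR[50]
plan(n,[(x,y,.08+ZO,90+w)])
E
```

```text
[ 0.6592  0.1858  0.09   89.9841]
-> [4.13e-01 1.52e-01 4.80e-02 7.86e+01] slide [ 0.2458 -0.0337  0.0415] twist z 11.38
```

{"method": "send_rows", "body": {"increments": [{"twist": [0, 0, 0], "slide": [0.035, -0.004, 0], "hand": 0}, {"twist": [0, 0, 0], "slide": [0.07, -0.009, 0], "hand": 0}, {"twist": [0, 0, 0], "slide": [0.105, -0.013, 0], "hand": 0}, {"twist": [0, 0, 0], "slide": [0.14, -0.017, 0], "hand": 0}]}}

```text
t: 12.0
eef_pos: [0.5191, 0.1689, 0.0906]
ee_rot: [0.0, 0.0, 1.0, 0.0]
wrist_force: [-0.1, -0.3, -0.2]
finger_gap: 0.997
grip_force: 0.0
```

{"method": "send_rows", "body": {"increments": [{"twist": [0, 0, 4], "slide": [0.03, -0.004, 0.01], "hand": 0}, {"twist": [0, 0, 8], "slide": [0.06, -0.009, 0.02], "hand": 0}, {"twist": [0, 0, 11.4], "slide": [0.09, -0.013, 0.03], "hand": 0}, {"twist": [0, 0, 11.4], "slide": [0.106, -0.017, 0.0415], "hand": 0}, {"twist": [0, 0, 11.4], "slide": [0.106, -0.017, 0.0415], "hand": 0}]}}

```text
t: 12.42
eef_pos: [0.4067, 0.1504, 0.0471]
ee_rot: [-0.004, 0.099, 0.995, -0.002]
wrist_force: [-0.6, -0.1, -0.7]
finger_gap: 0.999
grip_force: 0.0
```

{"method": "send_rows", "body": {"increments": [{"twist": [0, 0, 0], "slide": [0, 0, 0], "hand": 0}, {"twist": [0, 0, 0], "slide": [0, 0, 0], "hand": 0}, {"twist": [0, 0, 0], "slide": [0, 0, 0], "hand": 0}]}}

```text
t: 12.67
eef_pos: [0.4175, 0.1529, 0.0497]
ee_rot: [0.002, 0.099, 0.995, 0.001]
wrist_force: [0.8, 0.3, 0.0]
finger_gap: 0.998
grip_force: 0.0
```

```bash
python3 - <<'E'
from h import *
n=now(); print(np.round(n,4)); x,y,w=BR[50]
plan(n,[(x,y,.003+ZO,90+w)])
a=eyes.camera("top");b=eyes.camera("side")
f=lambda i,y,x:cv2.resize(i[y:y+120,x:x+120],(400,400),interpolation=cv2.INTER_CUBIC)
cv2.imwrite("pics/m5.png",np.hstack([f(a,100,200),f(b,100,250)]))
E
```

```text
[4.17500e-01 1.52900e-01 4.97000e-02 7.85798e+01]
-> [ 4.13e-01  1.52e-01 -2.80e-02  7.86e+01] slide [ 0.0039 -0.0015  0.0782] twist z -0.02
```

View pics/m5.png

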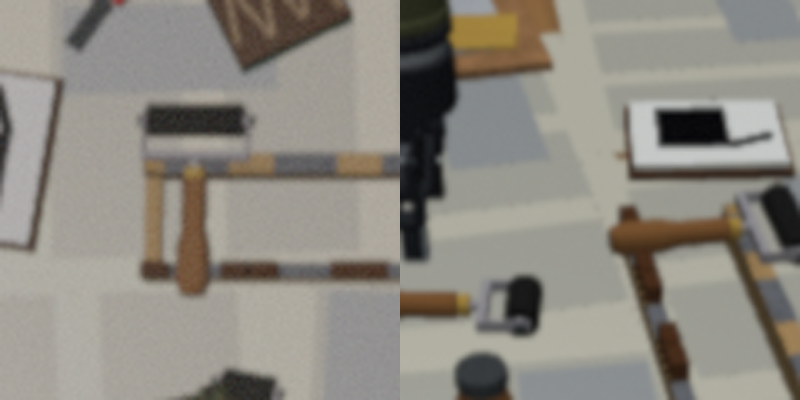

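The 90 lies level in bay 1: swell at crop (193,270), crossbar on the rail at (195,165). Now the 50.

{"method": "send_rows", "body": {"increments": [{"twist": [0, 0, 0], "slide": [0.003, -0.001, 0.03], "hand": 0}, {"twist": [0, 0, 0], "slide": [0.003, -0.001, 0.055], "hand": 0}, {"twist": [0, 0, 0], "slide": [0.003, -0.001, 0.07], "hand": 0}, {"twist": [0, 0, 0], "slide": [0.003, -0.001, 0.077], "hand": 0}, {"twist": [0, 0, 0], "slide": [0.003, -0.001, 0.077], "hand": 0}]}}

```text
t: 13.18
eef_pos: [0.4111, 0.1517, -0.0295]
ee_rot: [-0.001, 0.1, 0.995, -0.0]
wrist_force: [-0.5, -0.1, 0.0]
finger_gap: 0.999
grip_force: 0.0
```

{"method": "send_rows", "body": {"increments": [{"twist": [0, 0, 0], "slide": [0, 0, 0], "hand": 0}, {"twist": [0, 0, 0], "slide": [0, 0, 0], "hand": 1}, {"twist": [0, 0, 0], "slide": [0, 0, 0], "hand": 1}, {"twist": [0, 0, 0], "slide": [0, 0, 0], "hand": 1}, {"twist": [0, 0, 0], "slide": [0, 0, 0], "hand": 1}]}}

```text
t: 13.6
eef_pos: [0.4119, 0.152, -0.0275]
ee_rot: [0.001, 0.099, 0.995, 0.0]
wrist_force: [0.1, 0.1, 0.1]
finger_gap: 0.458
grip_force: 0.0
```

{"method": "send_rows", "body": {"increments": [{"twist": [0, 0, 0], "slide": [0, 0, 0], "hand": 1}, {"twist": [0, 0, 0], "slide": [0, 0, 0], "hand": 1}, {"twist": [0, 0, 0], "slide": [0, 0, 0], "hand": 1}, {"twist": [0, 0, 0], "slide": [0, 0, 0], "hand": 1}, {"twist": [0, 0, 0], "slide": [0, 0, 0], "hand": 1}]}}

```text
t: 14.02
eef_pos: [0.4116, 0.1518, -0.0275]
ee_rot: [0.001, 0.099, 0.995, 0.0]
wrist_force: [-1.0, -1.0, 6.7]
finger_gap: 0.253
grip_force: 58.4
```

```bash
python3 - <<'E'
from h import *
n=now(); print(np.round(n,4)); bx,by=BAY[3]
plan(n,[(bx,by,n[2]+.12,90)])
j=ray("top",(320.5,231.5),.072); print("jar",j.round(3))
E
```

```text
[ 4.11600e-01  1.51800e-01 -2.75000e-02  7.86141e+01]
-> [ 6.59e-01 -1.80e-02  9.30e-02  9.00e+01] slide [-0.276  -0.1176 -0.12  ] twist z -11.39
jar [[ 0.445 -0.008  0.072]]
```

{"method": "send_rows", "body": {"increments": [{"twist": [0, 0, 0], "slide": [0, 0, -0.02], "hand": 1}, {"twist": [0, 0, 0], "slide": [0, 0, -0.05], "hand": 1}, {"twist": [0, 0, 0], "slide": [0, 0, -0.08], "hand": 1}, {"twist": [0, 0, 0], "slide": [0, 0, -0.1], "hand": 1}, {"twist": [0, 0, 0], "slide": [0, 0, -0.1], "hand": 1}]}}

```text
t: 14.43
eef_pos: [0.4143, 0.1527, 0.0755]
ee_rot: [0.004, 0.099, 0.995, 0.001]
wrist_force: [-0.1, 0.3, -1.7]
finger_gap: 0.257
grip_force: 59.5
```

{"method": "send_rows", "body": {"increments": [{"twist": [0, 0, 0], "slide": [-0.03, -0.013, 0], "hand": 1}, {"twist": [0, 0, 0], "slide": [-0.06, -0.026, 0], "hand": 1}, {"twist": [0, 0, 0], "slide": [-0.09, -0.039, 0], "hand": 1}, {"twist": [0, 0, 0], "slide": [-0.12, -0.052, 0], "hand": 1}, {"twist": [0, 0, 0], "slide": [-0.15, -0.065, 0], "hand": 1}]}}

```text
t: 14.85
eef_pos: [0.5454, 0.0574, 0.0706]
ee_rot: [-0.001, 0.099, 0.995, -0.0]
wrist_force: [0.6, -0.1, -1.9]
finger_gap: 0.258
grip_force: 59.5
```

{"method": "send_rows", "body": {"increments": [{"twist": [0, 0, -3], "slide": [-0.03, -0.013, 0], "hand": 1}, {"twist": [0, 0, -6], "slide": [-0.06, -0.026, 0], "hand": 1}, {"twist": [0, 0, -9], "slide": [-0.09, -0.039, 0], "hand": 1}, {"twist": [0, 0, -11.4], "slide": [-0.115, -0.048, 0], "hand": 1}, {"twist": [0, 0, -11.4], "slide": [-0.126, -0.0525, 0], "hand": 1}]}}

```text
t: 15.27
eef_pos: [0.6614, -0.0204, 0.0702]
ee_rot: [0.001, 0.0, 1.0, -0.0]
wrist_force: [0.9, -0.4, -3.1]
finger_gap: 0.259
grip_force: 59.5
```

{"method": "send_rows", "body": {"increments": [{"twist": [0, 0, 0], "slide": [0, 0, 0], "hand": 1}, {"twist": [0, 0, 0], "slide": [0, 0, 0], "hand": 1}, {"twist": [0, 0, 0], "slide": [0, 0, 0], "hand": 1}, {"twist": [0, 0, 0], "slide": [0, 0, 0], "hand": 1}]}}

```text
t: 15.6
eef_pos: [0.6563, -0.0168, 0.0713]
ee_rot: [-0.001, -0.0, 1.0, 0.0]
wrist_force: [0.3, -0.1, -1.5]
finger_gap: 0.255
grip_force: 59.5
```

```bash
python3 - <<'E'
from h import *
n=now(); print(np.round(n,4)); bx,by=BAY[3]
plan(n,[(bx,by,-.0275+.025,90)])
E
```

```text
[ 6.56300e-01 -1.68000e-02  7.13000e-02  9.00131e+01]
-> [ 6.59e-01 -1.80e-02 -2.00e-03  9.00e+01] slide [-0.0027 -0.0012  0.0738] twist z 0.01
```

{"method": "send_rows", "body": {"increments": [{"twist": [0, 0, 0], "slide": [-0.001, -0.001, 0.02], "hand": 1}, {"twist": [0, 0, 0], "slide": [-0.001, -0.001, 0.038], "hand": 1}, {"twist": [0, 0, 0], "slide": [-0.001, -0.001, 0.052], "hand": 1}, {"twist": [0, 0, 0], "slide": [-0.001, -0.001, 0.06], "hand": 1}, {"twist": [0, 0, 0], "slide": [-0.001, -0.001, 0.06], "hand": 1}]}}

```text
t: 16.02
eef_pos: [0.6568, -0.018, 0.01]
ee_rot: [-0.002, -0.0, 1.0, 0.0]
wrist_force: [0.6, -0.1, -1.1]
finger_gap: 0.256
grip_force: 59.5
```

{"method": "send_rows", "body": {"increments": [{"twist": [0, 0, 0], "slide": [0, 0, 0.004], "hand": 1}, {"twist": [0, 0, 0], "slide": [0, 0, 0.009], "hand": 1}, {"twist": [0, 0, 0], "slide": [0, 0, 0.013], "hand": 1}, {"twist": [0, 0, 0], "slide": [0, 0, 0.013], "hand": 1}, {"twist": [0, 0, 0], "slide": [0, 0, 0.013], "hand": 1}]}}

```text
t: 16.43
eef_pos: [0.6596, -0.019, -0.0011]
ee_rot: [0.0, 0.0, 1.0, 0.0]
wrist_force: [0.1, -1.0, -1.6]
finger_gap: 0.253
grip_force: 59.5
```

{"method": "send_rows", "body": {"increments": [{"twist": [0, 0, 0], "slide": [0, 0, 0.001], "hand": 1}, {"twist": [0, 0, 0], "slide": [0, 0, 0.0015], "hand": 1}, {"twist": [0, 0, 0], "slide": [0, 0, 0.0015], "hand": 1}]}}

```text
t: 16.68
eef_pos: [0.6597, -0.0191, -0.0026]
ee_rot: [0.0, 0.0, 1.0, 0.0]
wrist_force: [0.7, 0.1, -1.7]
finger_gap: 0.256
grip_force: 59.5
```

{"method": "send_rows", "body": {"increments": [{"twist": [0, 0, 0], "slide": [0.002, 0, 0], "hand": 1}, {"twist": [0, 0, 0], "slide": [0.002, 0, 0.001], "hand": 1}, {"twist": [0, 0, 0], "slide": [0.002, 0, 0.002], "hand": 1}, {"twist": [0, 0, 0], "slide": [0.002, 0, 0.002], "hand": 1}]}}

```text
t: 17.02
eef_pos: [0.6573, -0.0191, -0.0034]
ee_rot: [0.0, 0.0, 1.0, -0.0]
wrist_force: [-3.1, 0.1, 5.7]
finger_gap: 0.254
grip_force: 60.5
```

Seated. Release, lift, go to the 30.

{"method": "send_rows", "body": {"increments": [{"twist": [0, 0, 0], "slide": [0, 0, 0], "hand": 0.6}, {"twist": [0, 0, 0], "slide": [0, 0, 0], "hand": 0.3}, {"twist": [0, 0, 0], "slide": [0, 0, 0], "hand": 0}, {"twist": [0, 0, 0], "slide": [0, 0, 0], "hand": 0}, {"twist": [0, 0, 0], "slide": [0, 0, 0], "hand": 0}]}}

```text
t: 17.43
eef_pos: [0.6576, -0.019, -0.0049]
ee_rot: [-0.0, 0.0, 1.0, 0.0]
wrist_force: [-0.5, 0.3, 0.8]
finger_gap: 0.943
grip_force: 0.0
```

{"method": "send_rows", "body": {"increments": [{"twist": [0, 0, 0], "slide": [0, 0, 0], "hand": 0}, {"twist": [0, 0, 0], "slide": [0, 0, 0], "hand": 0}, {"twist": [0, 0, 0], "slide": [0, 0, -0.02], "hand": 0}, {"twist": [0, 0, 0], "slide": [0, 0, -0.06], "hand": 0}, {"twist": [0, 0, 0], "slide": [0, 0, -0.1], "hand": 0}]}}

```text
t: 17.85
eef_pos: [0.6555, -0.0188, 0.0941]
ee_rot: [-0.003, 0.0, 1.0, 0.0]
wrist_force: [0.7, -0.4, 1.3]
finger_gap: 0.998
grip_force: 0.0
```

{"method": "send_rows", "body": {"increments": [{"twist": [0, 0, 0], "slide": [0, 0, 0], "hand": 0}, {"twist": [0, 0, 0], "slide": [0, 0, 0], "hand": 0}]}}

```text
t: 18.02
eef_pos: [0.6604, -0.0193, 0.0989]
ee_rot: [0.004, 0.0, 1.0, -0.0]
wrist_force: [0.5, 0.2, -0.8]
finger_gap: 0.998
grip_force: 0.0
```

```bash
python3 - <<'E'
from h import *
n=now(); print(np.round(n,4)); x,y,w=BR[30]
plan(n,[(x,y,.08+ZO,90+w)])
E
```

```text
[ 6.60400e-01 -1.93000e-02  9.89000e-02  8.99842e+01]
-> [ 4.27e-01 -1.46e-01  4.80e-02  7.80e+01] slide [ 0.2335 -0.1269  0.0504] twist z 11.98
```

{"method": "send_rows", "body": {"increments": [{"twist": [0, 0, 0], "slide": [0.022, -0.022, 0], "hand": 0}, {"twist": [0, 0, 0], "slide": [0.046, -0.046, 0], "hand": 0}, {"twist": [0, 0, 0], "slide": [0.07, -0.07, 0], "hand": 0}, {"twist": [0, 0, 0], "slide": [0.095, -0.09, 0], "hand": 0}]}}

```text
t: 18.35
eef_pos: [0.5604, -0.1098, 0.0937]
ee_rot: [-0.001, -0.0, 1.0, 0.0]
wrist_force: [0.3, -0.8, -0.1]
finger_gap: 1.002
grip_force: 0.0
```

{"method": "send_rows", "body": {"increments": [{"twist": [0, 0, 3], "slide": [0.032, -0.01, 0.01], "hand": 0}, {"twist": [0, 0, 6], "slide": [0.064, -0.02, 0.02], "hand": 0}, {"twist": [0, 0, 9], "slide": [0.098, -0.03, 0.03], "hand": 0}, {"twist": [0, 0, 12], "slide": [0.125, -0.037, 0.04], "hand": 0}, {"twist": [0, 0, 12], "slide": [0.1385, -0.037, 0.05], "hand": 0}]}}

```text
t: 18.77
eef_pos: [0.4181, -0.1453, 0.0436]
ee_rot: [-0.003, 0.106, 0.994, 0.001]
wrist_force: [0.1, 0.6, -0.7]
finger_gap: 0.997
grip_force: 0.0
```

{"method": "send_rows", "body": {"increments": [{"twist": [0, 0, 0], "slide": [0, 0, 0], "hand": 0}, {"twist": [0, 0, 0], "slide": [0, 0, 0], "hand": 0}, {"twist": [0, 0, 0], "slide": [0, 0, 0], "hand": 0}, {"twist": [0, 0, 0], "slide": [0, 0, 0], "hand": 0}]}}

```text
t: 19.1
eef_pos: [0.4264, -0.1465, 0.0458]
ee_rot: [0.001, 0.104, 0.995, -0.0]
wrist_force: [0.3, 0.9, -0.2]
finger_gap: 1.001
grip_force: 0.0
```

```bash
python3 - <<'E'
from h import *
n=now(); print(np.round(n,4)); x,y,w=BR[30]
plan(n,[(x,y,.003+ZO,90+w)])
E
```

```text
[ 4.26400e-01 -1.46500e-01  4.58000e-02  7.80264e+01]
-> [ 4.27e-01 -1.46e-01 -2.80e-02  7.80e+01] slide [-0.0003  0.0004  0.0743] twist z 0.03
```

{"method": "send_rows", "body": {"increments": [{"twist": [0, 0, 0], "slide": [0, 0, 0.03], "hand": 0}, {"twist": [0, 0, 0], "slide": [0, 0, 0.055], "hand": 0}, {"twist": [0, 0, 0], "slide": [0, 0, 0.068], "hand": 0}, {"twist": [0, 0, 0], "slide": [0, 0, 0.074], "hand": 0}, {"twist": [0, 0, 0], "slide": [0, 0, 0.074], "hand": 0}]}}

```text
t: 19.52
eef_pos: [0.4247, -0.1457, -0.0297]
ee_rot: [-0.001, 0.104, 0.995, 0.0]
wrist_force: [-0.9, -0.2, 0.3]
finger_gap: 1.002
grip_force: 0.0
```

{"method": "send_rows", "body": {"increments": [{"twist": [0, 0, 0], "slide": [0, 0, 0], "hand": 0}, {"twist": [0, 0, 0], "slide": [0, 0, 0], "hand": 1}, {"twist": [0, 0, 0], "slide": [0, 0, 0], "hand": 1}, {"twist": [0, 0, 0], "slide": [0, 0, 0], "hand": 1}, {"twist": [0, 0, 0], "slide": [0, 0, 0], "hand": 1}]}}

```text
t: 19.93
eef_pos: [0.4246, -0.1462, -0.028]
ee_rot: [0.001, 0.105, 0.995, -0.0]
wrist_force: [-0.6, 0.1, 0.3]
finger_gap: 0.453
grip_force: 0.0
```

{"method": "send_rows", "body": {"increments": [{"twist": [0, 0, 0], "slide": [0, 0, 0], "hand": 1}, {"twist": [0, 0, 0], "slide": [0, 0, 0], "hand": 1}, {"twist": [0, 0, 0], "slide": [0, 0, 0], "hand": 1}, {"twist": [0, 0, 0], "slide": [0, 0, 0], "hand": 1}, {"twist": [0, 0, 0], "slide": [0, 0, 0], "hand": 1}]}}

```text
t: 20.35
eef_pos: [0.4243, -0.1463, -0.028]
ee_rot: [0.001, 0.105, 0.995, -0.0]
wrist_force: [-1.6, 0.7, 6.0]
finger_gap: 0.259
grip_force: 58.4
```

```bash
python3 - <<'E'
from h import *
n=now(); print(np.round(n,4)); bx,by=BAY[4]
plan(n,[(bx,by,n[2]+.1,90)])
E
```

```text
[ 4.24300e-01 -1.46300e-01 -2.80000e-02  7.79903e+01]
-> [ 6.59e-01 -1.21e-01  7.20e-02  9.00e+01] slide [-0.2242  0.0738 -0.1   ] twist z -12.01
```

{"method": "send_rows", "body": {"increments": [{"twist": [0, 0, 0], "slide": [0, 0, -0.02], "hand": 1}, {"twist": [0, 0, 0], "slide": [0, 0, -0.05], "hand": 1}, {"twist": [0, 0, 0], "slide": [0, 0, -0.08], "hand": 1}, {"twist": [0, 0, 0], "slide": [0, 0, -0.1], "hand": 1}, {"twist": [0, 0, 0], "slide": [0, 0, -0.1], "hand": 1}]}}

```text
t: 20.77
eef_pos: [0.4268, -0.1472, 0.075]
ee_rot: [0.004, 0.105, 0.994, -0.001]
wrist_force: [0.9, 0.4, -1.8]
finger_gap: 0.254
grip_force: 59.4
```

{"method": "send_rows", "body": {"increments": [{"twist": [0, 0, 0], "slide": [-0.025, 0.008, 0], "hand": 1}, {"twist": [0, 0, 0], "slide": [-0.05, 0.016, 0], "hand": 1}, {"twist": [0, 0, 0], "slide": [-0.075, 0.024, 0], "hand": 1}, {"twist": [0, 0, 0], "slide": [-0.1, 0.032, 0], "hand": 1}, {"twist": [0, 0, 0], "slide": [-0.125, 0.041, 0], "hand": 1}]}}

```text
t: 21.18
eef_pos: [0.5548, -0.1315, 0.07]
ee_rot: [-0.001, 0.105, 0.994, 0.0]
wrist_force: [-0.9, -0.1, -1.5]
finger_gap: 0.252
grip_force: 59.4
```

{"method": "send_rows", "body": {"increments": [{"twist": [0, 0, -3], "slide": [-0.03, 0.01, 0], "hand": 1}, {"twist": [0, 0, -6], "slide": [-0.055, 0.018, 0], "hand": 1}, {"twist": [0, 0, -9], "slide": [-0.08, 0.026, 0], "hand": 1}, {"twist": [0, 0, -12], "slide": [-0.097, 0.0325, 0], "hand": 1}, {"twist": [0, 0, -12], "slide": [-0.097, 0.0325, 0], "hand": 1}]}}

```text
t: 21.6
eef_pos: [0.6605, -0.1197, 0.0696]
ee_rot: [0.001, -0.001, 1.0, 0.0]
wrist_force: [0.0, -0.3, -2.0]
finger_gap: 0.259
grip_force: 59.4
```

{"method": "send_rows", "body": {"increments": [{"twist": [0, 0, 0], "slide": [0, 0, 0], "hand": 1}, {"twist": [0, 0, 0], "slide": [0, 0, 0], "hand": 1}, {"twist": [0, 0, 0], "slide": [0, 0, 0], "hand": 1}, {"twist": [0, 0, 0], "slide": [0, 0, 0], "hand": 1}]}}

```text
t: 21.93
eef_pos: [0.6549, -0.1203, 0.0709]
ee_rot: [-0.001, 0.001, 1.0, 0.0]
wrist_force: [-0.1, -0.7, -2.3]
finger_gap: 0.257
grip_force: 59.4
```

```bash
python3 - <<'E'
from h import *
n=now(); print(np.round(n,4)); bx,by=BAY[4]
plan(n,[(bx-.0024,by,-.0280+.025,90)])
E
```

```text
[ 6.54900e-01 -1.20300e-01  7.09000e-02  8.99386e+01]
-> [ 6.57e-01 -1.21e-01 -3.00e-03  9.00e+01] slide [-0.0017 -0.0004  0.0739] twist z -0.06
```

{"method": "send_rows", "body": {"increments": [{"twist": [0, 0, 0], "slide": [0, -0.001, 0.02], "hand": 1}, {"twist": [0, 0, 0], "slide": [0, -0.001, 0.038], "hand": 1}, {"twist": [0, 0, 0], "slide": [0, -0.001, 0.052], "hand": 1}, {"twist": [0, 0, 0], "slide": [0, -0.001, 0.06], "hand": 1}, {"twist": [0, 0, 0], "slide": [0, -0.001, 0.06], "hand": 1}]}}

```text
t: 22.35
eef_pos: [0.6542, -0.121, 0.0094]
ee_rot: [-0.002, 0.0, 1.0, 0.001]
wrist_force: [-0.3, -0.4, -2.0]
finger_gap: 0.259
grip_force: 59.4
```

{"method": "send_rows", "body": {"increments": [{"twist": [0, 0, 0], "slide": [0, 0, 0.004], "hand": 1}, {"twist": [0, 0, 0], "slide": [0, 0, 0.009], "hand": 1}, {"twist": [0, 0, 0], "slide": [0, 0, 0.013], "hand": 1}, {"twist": [0, 0, 0], "slide": [0, 0, 0.013], "hand": 1}, {"twist": [0, 0, 0], "slide": [0, 0, 0.013], "hand": 1}]}}

```text
t: 22.77
eef_pos: [0.6565, -0.1213, -0.0016]
ee_rot: [0.0, 0.0, 1.0, -0.0]
wrist_force: [1.0, 0.4, -1.9]
finger_gap: 0.257
grip_force: 59.4
```

{"method": "send_rows", "body": {"increments": [{"twist": [0, 0, 0], "slide": [0, 0, 0.001], "hand": 1}, {"twist": [0, 0, 0], "slide": [0, 0, 0.0015], "hand": 1}, {"twist": [0, 0, 0], "slide": [0, 0, 0.0015], "hand": 1}]}}

```text
t: 23.02
eef_pos: [0.6566, -0.1213, -0.0031]
ee_rot: [0.0, 0.0, 1.0, -0.0]
wrist_force: [-0.4, 0.3, -1.3]
finger_gap: 0.255
grip_force: 59.4
```

{"method": "send_rows", "body": {"increments": [{"twist": [0, 0, 0], "slide": [0, 0, 0.001], "hand": 1}, {"twist": [0, 0, 0], "slide": [0, 0, 0.0015], "hand": 1}, {"twist": [0, 0, 0], "slide": [0, 0, 0.0015], "hand": 1}]}}

```text
t: 23.27
eef_pos: [0.6568, -0.1213, -0.0039]
ee_rot: [0.0, 0.0, 1.0, -0.0]
wrist_force: [-1.2, 0.2, 3.5]
finger_gap: 0.259
grip_force: 60.2
```

{"method": "send_rows", "body": {"increments": [{"twist": [0, 0, 0], "slide": [0, 0, 0], "hand": 0.6}, {"twist": [0, 0, 0], "slide": [0, 0, 0], "hand": 0.3}, {"twist": [0, 0, 0], "slide": [0, 0, 0], "hand": 0}, {"twist": [0, 0, 0], "slide": [0, 0, 0], "hand": 0}, {"twist": [0, 0, 0], "slide": [0, 0, 0], "hand": 0}]}}

```text
t: 23.68
eef_pos: [0.6565, -0.1213, -0.0048]
ee_rot: [-0.0, 0.0, 1.0, 0.0]
wrist_force: [-0.3, 1.1, -0.4]
finger_gap: 0.939
grip_force: 0.0
```

{"method": "send_rows", "body": {"increments": [{"twist": [0, 0, 0], "slide": [0, 0, 0], "hand": 0}, {"twist": [0, 0, 0], "slide": [0, 0, 0], "hand": 0}, {"twist": [0, 0, 0], "slide": [0, 0, -0.02], "hand": 0}, {"twist": [0, 0, 0], "slide": [0, 0, -0.06], "hand": 0}, {"twist": [0, 0, 0], "slide": [0, 0, -0.1], "hand": 0}]}}

```text
t: 24.1
eef_pos: [0.6545, -0.1208, 0.0941]
ee_rot: [-0.003, 0.0, 1.0, 0.001]
wrist_force: [1.4, -0.2, 0.1]
finger_gap: 0.999
grip_force: 0.0
```

{"method": "send_rows", "body": {"increments": [{"twist": [0, 0, 0], "slide": [0, 0, 0], "hand": 0}, {"twist": [0, 0, 0], "slide": [0, 0, 0], "hand": 0}]}}

```text
t: 24.27
eef_pos: [0.6593, -0.122, 0.099]
ee_rot: [0.004, 0.0, 1.0, -0.001]
wrist_force: [0.1, 0.2, -0.6]
finger_gap: 0.999
grip_force: 0.0
```

```bash
python3 - <<'E'
from h import *
n=now(); print(np.round(n,4),status.get_obs()['joint_pos'].round(3)); x,y,w=BR[70]
plan(n,[(x,y,.08+ZO,w-90)])
E
```

```text
[ 0.6593 -0.122   0.099  89.9802] [-0.246  0.513  1.429  0.     1.191 -1.816]
-> [ 4.30e-01 -3.71e-01  4.80e-02 -7.03e+01] slide [ 0.2296 -0.2492  0.0505] twist z 160.28
```

{"method": "send_rows", "body": {"increments": [{"twist": [0, 0, 6], "slide": [0.025, -0.027, 0], "hand": 0}, {"twist": [0, 0, 12], "slide": [0.05, -0.055, 0], "hand": 0}, {"twist": [0, 0, 18], "slide": [0.075, -0.083, 0], "hand": 0}, {"twist": [0, 0, 24], "slide": [0.1, -0.11, 0], "hand": 0}, {"twist": [0, 0, 30], "slide": [0.12, -0.13, 0], "hand": 0}]}}

```text
t: 24.68
eef_pos: [0.5332, -0.2523, 0.0937]
ee_rot: [-0.002, 0.262, 0.965, -0.0]
wrist_force: [0.6, -0.8, -1.1]
finger_gap: 0.998
grip_force: 0.0
```

{"method": "send_rows", "body": {"increments": [{"twist": [0, 0, 7], "slide": [0, 0, 0], "hand": 0}, {"twist": [0, 0, 14], "slide": [0, 0, 0], "hand": 0}, {"twist": [0, 0, 21], "slide": [0, 0, 0], "hand": 0}, {"twist": [0, 0, 28], "slide": [0, 0, 0], "hand": 0}, {"twist": [0, 0, 35], "slide": [0, 0, 0], "hand": 0}]}}

```text
t: 25.1
eef_pos: [0.535, -0.2508, 0.0937]
ee_rot: [-0.002, 0.54, 0.842, -0.0]
wrist_force: [0.6, 0.0, 0.1]
finger_gap: 1.003
grip_force: 0.0
```

{"method": "send_rows", "body": {"increments": [{"twist": [0, 0, 7], "slide": [0, 0, 0], "hand": 0}, {"twist": [0, 0, 14], "slide": [0, 0, 0], "hand": 0}, {"twist": [0, 0, 21], "slide": [0, 0, 0], "hand": 0}, {"twist": [0, 0, 28], "slide": [0, 0, 0], "hand": 0}, {"twist": [0, 0, 35], "slide": [0, 0, 0], "hand": 0}]}}

```text
t: 25.52
eef_pos: [0.5351, -0.2505, 0.0936]
ee_rot: [-0.002, 0.768, 0.64, -0.001]
wrist_force: [0.6, -0.7, 0.4]
finger_gap: 0.995
grip_force: 0.0
```

{"method": "send_rows", "body": {"increments": [{"twist": [0, 0, 7], "slide": [0, 0, 0], "hand": 0}, {"twist": [0, 0, 14], "slide": [0, 0, 0], "hand": 0}, {"twist": [0, 0, 21], "slide": [0, 0, 0], "hand": 0}, {"twist": [0, 0, 28], "slide": [0, 0, 0], "hand": 0}, {"twist": [0, 0, 35], "slide": [0, 0, 0], "hand": 0}]}}

```text
t: 25.93
eef_pos: [0.5351, -0.2505, 0.0936]
ee_rot: [-0.001, 0.925, 0.38, -0.001]
wrist_force: [1.1, -0.5, 0.0]
finger_gap: 1.0
grip_force: 0.0
```

```bash
python3 - <<'E'
from h import *
n=now(); print(np.round(n,4),status.get_obs()['joint_pos'].round(3)); x,y,w=BR[70]
plan(n,[(x,y,.08+ZO,w-90)])
a=eyes.camera("top");b=eyes.camera("side");cv2.imwrite("pics/t6.png",a);cv2.imwrite("pics/sd6.png",b)
cv2.imwrite("pics/m6.png",np.hstack([cv2.resize(a[110:270,200:360],(400,400),interpolation=cv2.INTER_CUBIC),cv2.resize(b[120:280,260:420],(400,400),interpolation=cv2.INTER_CUBIC)]))
E
```

```text
[  0.5351  -0.2505   0.0936 -45.3661] [-0.509  0.426  1.609 -0.     1.11   0.282]
-> [ 4.30e-01 -3.71e-01  4.80e-02 -7.03e+01] slide [-0.1598  0.0117  0.0451] twist z 24.93
```

View pics/m6.png

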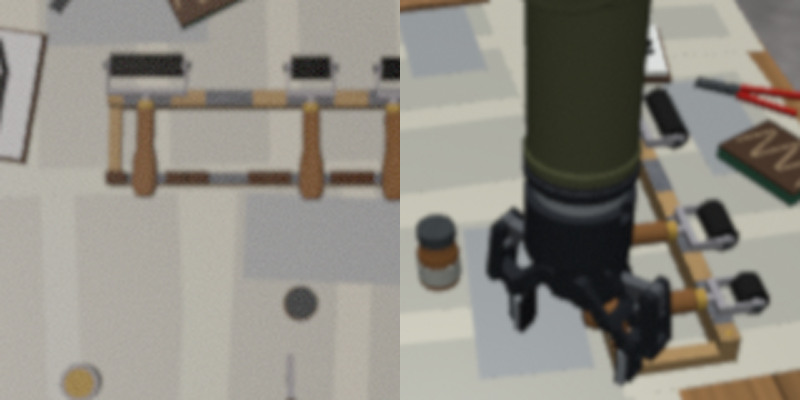

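The 90, 50 and 30 lie in bays 1, 3 and 4 (swells at crop x 145, 312 and 392); the jar is untouched at (300,303). Now the 70.

{"method": "send_rows", "body": {"increments": [{"twist": [0, 0, 5], "slide": [-0.038, 0.003, 0.01], "hand": 0}, {"twist": [0, 0, 10], "slide": [-0.076, 0.006, 0.02], "hand": 0}, {"twist": [0, 0, 15], "slide": [-0.114, 0.009, 0.03], "hand": 0}, {"twist": [0, 0, 20], "slide": [-0.145, 0.011, 0.04], "hand": 0}, {"twist": [0, 0, 25], "slide": [-0.16, 0.012, 0.045], "hand": 0}]}}

```text
t: 26.45
eef_pos: [0.4281, -0.3742, 0.0483]
ee_rot: [-0.001, 0.985, 0.172, -0.002]
wrist_force: [0.5, -0.0, 0.3]
finger_gap: 1.002
grip_force: 0.0
```

{"method": "send_rows", "body": {"increments": [{"twist": [0, 0, 0], "slide": [0, 0, 0], "hand": 0}, {"twist": [0, 0, 0], "slide": [0, 0, 0], "hand": 0}, {"twist": [0, 0, 0], "slide": [0, 0, 0], "hand": 0}, {"twist": [0, 0, 0], "slide": [0, 0, 0], "hand": 0}]}}

```text
t: 26.78
eef_pos: [0.4326, -0.3721, 0.0505]
ee_rot: [0.0, 0.985, 0.175, 0.0]
wrist_force: [0.3, -0.0, 0.4]
finger_gap: 0.997
grip_force: 0.0
```

```bash
python3 - <<'E'
from h import *
n=now(); print(np.round(n,4)); x,y,w=BR[70]
plan(n,[(x,y,.003+ZO,w-90)])
E
```

```text
[ 4.32600e-01 -3.72100e-01  5.05000e-02 -6.98281e+01]
-> [ 4.30e-01 -3.71e-01 -2.80e-02 -7.03e+01] slide [-0.0025 -0.0019  0.079 ] twist z 0.47
```

{"method": "send_rows", "body": {"increments": [{"twist": [0, 0, 0.4], "slide": [-0.002, -0.001, 0.03], "hand": 0}, {"twist": [0, 0, 0.4], "slide": [-0.002, -0.001, 0.055], "hand": 0}, {"twist": [0, 0, 0.4], "slide": [-0.002, -0.001, 0.07], "hand": 0}, {"twist": [0, 0, 0.4], "slide": [-0.002, -0.001, 0.077], "hand": 0}, {"twist": [0, 0, 0.4], "slide": [-0.002, -0.001, 0.077], "hand": 0}]}}

```text
t: 27.2
eef_pos: [0.4295, -0.3709, -0.028]
ee_rot: [-0.001, 0.985, 0.171, -0.001]
wrist_force: [-0.5, 0.3, 0.5]
finger_gap: 1.001
grip_force: 0.0
```

{"method": "send_rows", "body": {"increments": [{"twist": [0, 0, 0], "slide": [0, 0, 0], "hand": 0}, {"twist": [0, 0, 0], "slide": [0, 0, 0], "hand": 1}, {"twist": [0, 0, 0], "slide": [0, 0, 0], "hand": 1}, {"twist": [0, 0, 0], "slide": [0, 0, 0], "hand": 1}, {"twist": [0, 0, 0], "slide": [0, 0, 0], "hand": 1}]}}

```text
t: 27.62
eef_pos: [0.43, -0.3731, -0.0258]
ee_rot: [0.001, 0.985, 0.17, 0.001]
wrist_force: [-0.7, -0.2, -0.3]
finger_gap: 0.46
grip_force: 0.0
```

{"method": "send_rows", "body": {"increments": [{"twist": [0, 0, 0], "slide": [0, 0, 0], "hand": 1}, {"twist": [0, 0, 0], "slide": [0, 0, 0], "hand": 1}, {"twist": [0, 0, 0], "slide": [0, 0, 0], "hand": 1}, {"twist": [0, 0, 0], "slide": [0, 0, 0], "hand": 1}, {"twist": [0, 0, 0], "slide": [0, 0, 0], "hand": 1}]}}

```text
t: 28.03
eef_pos: [0.4297, -0.3729, -0.0259]
ee_rot: [0.0, 0.985, 0.17, 0.0]
wrist_force: [0.1, 0.7, 5.7]
finger_gap: 0.254
grip_force: 58.6
```

```bash
python3 - <<'E'
from h import *
n=now(); print(np.round(n,4)); bx,by=BAY[2]
plan(n,[(.5,-.2,n[2]+.12,-90),(bx,by,n[2]+.12,-90)])
E
```

```text
[ 4.2970e-01 -3.7290e-01 -2.5900e-02 -7.0413e+01]
-> [  0.5    -0.2     0.094 -90.   ] slide [ 0.1242 -0.1393 -0.12  ] twist z 19.59
-> [ 6.59e-01  8.40e-02  9.40e-02 -9.00e+01] slide [ 0.159  -0.2845 -0.    ] twist z 0
```

{"method": "send_rows", "body": {"increments": [{"twist": [0, 0, 0], "slide": [0, 0, -0.02], "hand": 1}, {"twist": [0, 0, 0], "slide": [0, 0, -0.05], "hand": 1}, {"twist": [0, 0, 0], "slide": [0, 0, -0.08], "hand": 1}, {"twist": [0, 0, 0], "slide": [0, 0, -0.11], "hand": 1}, {"twist": [0, 0, 0], "slide": [0, 0, -0.12], "hand": 1}]}}

```text
t: 28.45
eef_pos: [0.4313, -0.3744, 0.0973]
ee_rot: [0.003, 0.985, 0.17, 0.002]
wrist_force: [1.4, -0.5, -1.9]
finger_gap: 0.258
grip_force: 59.3
```

{"method": "send_rows", "body": {"increments": [{"twist": [0, 0, 4], "slide": [0.025, -0.028, 0], "hand": 1}, {"twist": [0, 0, 8], "slide": [0.05, -0.056, 0], "hand": 1}, {"twist": [0, 0, 12], "slide": [0.075, -0.084, 0], "hand": 1}, {"twist": [0, 0, 16], "slide": [0.1, -0.112, 0], "hand": 1}, {"twist": [0, 0, 19.6], "slide": [0.124, -0.139, 0], "hand": 1}]}}

```text
t: 28.87
eef_pos: [0.4992, -0.1981, 0.0923]
ee_rot: [-0.0, 1.0, -0.002, -0.001]
wrist_force: [0.2, 0.1, -1.7]
finger_gap: 0.258
grip_force: 59.5
```

{"method": "send_rows", "body": {"increments": [{"twist": [0, 0, 0], "slide": [0.015, -0.028, 0], "hand": 1}, {"twist": [0, 0, 0], "slide": [0.03, -0.056, 0], "hand": 1}, {"twist": [0, 0, 0], "slide": [0.045, -0.084, 0], "hand": 1}, {"twist": [0, 0, 0], "slide": [0.06, -0.112, 0], "hand": 1}, {"twist": [0, 0, 0], "slide": [0.08, -0.142, 0], "hand": 1}]}}

```text
t: 29.28
eef_pos: [0.5782, -0.0567, 0.0919]
ee_rot: [-0.0, 1.0, -0.0, -0.002]
wrist_force: [0.8, -0.5, -1.8]
finger_gap: 0.257
grip_force: 59.5
```

{"method": "send_rows", "body": {"increments": [{"twist": [0, 0, 0], "slide": [0.015, -0.028, 0], "hand": 1}, {"twist": [0, 0, 0], "slide": [0.03, -0.056, 0], "hand": 1}, {"twist": [0, 0, 0], "slide": [0.045, -0.084, 0], "hand": 1}, {"twist": [0, 0, 0], "slide": [0.06, -0.112, 0], "hand": 1}, {"twist": [0, 0, 0], "slide": [0.079, -0.1425, 0], "hand": 1}]}}

```text
t: 29.7
eef_pos: [0.6574, 0.0853, 0.0916]
ee_rot: [0.0, 1.0, -0.0, -0.002]
wrist_force: [0.6, -0.5, -1.8]
finger_gap: 0.257
grip_force: 59.5
```

{"method": "send_rows", "body": {"increments": [{"twist": [0, 0, 0], "slide": [0, 0, 0], "hand": 1}, {"twist": [0, 0, 0], "slide": [0, 0, 0], "hand": 1}, {"twist": [0, 0, 0], "slide": [0, 0, 0], "hand": 1}, {"twist": [0, 0, 0], "slide": [0, 0, 0], "hand": 1}, {"twist": [0, 0, 0], "slide": [0, 0, 0], "hand": 1}]}}

```text
t: 30.12
eef_pos: [0.6578, 0.0831, 0.0928]
ee_rot: [0.0, 1.0, -0.001, -0.001]
wrist_force: [-0.3, -0.3, -2.3]
finger_gap: 0.263
grip_force: 59.4
```

```bash
python3 - <<'E'
from h import *
n=now(); print(np.round(n,4)); bx,by=BAY[2]
plan(n,[(bx,by,-.0259+.025,-90)])
E
```

```text
[ 6.57800e-01  8.31000e-02  9.28000e-02 -9.00958e+01]
-> [ 6.59e-01  8.40e-02 -1.00e-03 -9.00e+01] slide [ 0.0012 -0.0014  0.0937] twist z -0.1
```

{"method": "send_rows", "body": {"increments": [{"twist": [0, 0, 0], "slide": [0, -0.001, 0.025], "hand": 1}, {"twist": [0, 0, 0], "slide": [0, -0.001, 0.05], "hand": 1}, {"twist": [0, 0, 0], "slide": [0, -0.001, 0.07], "hand": 1}, {"twist": [0, 0, 0], "slide": [0, -0.001, 0.08], "hand": 1}, {"twist": [0, 0, 0], "slide": [0, -0.001, 0.08], "hand": 1}]}}

```text
t: 30.53
eef_pos: [0.6561, 0.0842, 0.0106]
ee_rot: [0.0, 1.0, -0.001, -0.003]
wrist_force: [0.3, -0.4, -2.6]
finger_gap: 0.256
grip_force: 59.5
```

{"method": "send_rows", "body": {"increments": [{"twist": [0, 0, 0], "slide": [0, 0, 0.004], "hand": 1}, {"twist": [0, 0, 0], "slide": [0, 0, 0.009], "hand": 1}, {"twist": [0, 0, 0], "slide": [0, 0, 0.0125], "hand": 1}, {"twist": [0, 0, 0], "slide": [0, 0, 0.0125], "hand": 1}, {"twist": [0, 0, 0], "slide": [0, 0, 0.0125], "hand": 1}]}}

```text
t: 30.95
eef_pos: [0.6591, 0.0854, 0.0013]
ee_rot: [-0.0, 1.0, -0.0, 0.0]
wrist_force: [-1.1, 0.5, -2.1]
finger_gap: 0.252
grip_force: 59.5
```

{"method": "send_rows", "body": {"increments": [{"twist": [0, 0, 0], "slide": [0, 0, 0.001], "hand": 1}, {"twist": [0, 0, 0], "slide": [0, 0, 0.0015], "hand": 1}, {"twist": [0, 0, 0], "slide": [0, 0, 0.0015], "hand": 1}]}}

```text
t: 31.2
eef_pos: [0.6589, 0.0855, -0.0005]
ee_rot: [-0.0, 1.0, -0.0, 0.0]
wrist_force: [-0.9, 0.3, -2.5]
finger_gap: 0.259
grip_force: 59.5
```

{"method": "send_rows", "body": {"increments": [{"twist": [0, 0, 0], "slide": [0, 0, 0.001], "hand": 1}, {"twist": [0, 0, 0], "slide": [0, 0, 0.002], "hand": 1}, {"twist": [0, 0, 0], "slide": [0, 0, 0.002], "hand": 1}]}}

```text
t: 31.45
eef_pos: [0.6591, 0.0855, -0.0018]
ee_rot: [-0.0, 1.0, -0.0, 0.0]
wrist_force: [-1.4, -0.8, 3.3]
finger_gap: 0.258
grip_force: 60.3
```

{"method": "send_rows", "body": {"increments": [{"twist": [0, 0, 0], "slide": [0, 0, 0], "hand": 0.6}, {"twist": [0, 0, 0], "slide": [0, 0, 0], "hand": 0.3}, {"twist": [0, 0, 0], "slide": [0, 0, 0], "hand": 0}, {"twist": [0, 0, 0], "slide": [0, 0, 0], "hand": 0}, {"twist": [0, 0, 0], "slide": [0, 0, 0], "hand": 0}]}}

```text
t: 31.87
eef_pos: [0.6589, 0.0854, -0.0028]
ee_rot: [0.0, 1.0, -0.0, -0.0]
wrist_force: [0.2, -0.1, 1.0]
finger_gap: 0.942
grip_force: 0.0
```

{"method": "send_rows", "body": {"increments": [{"twist": [0, 0, 0], "slide": [0, 0, 0], "hand": 0}, {"twist": [0, 0, 0], "slide": [0, 0, 0], "hand": 0}, {"twist": [0, 0, 0], "slide": [0, 0, -0.02], "hand": 0}, {"twist": [0, 0, 0], "slide": [0, 0, -0.06], "hand": 0}, {"twist": [0, 0, 0], "slide": [0, 0, -0.1], "hand": 0}]}}

```text
t: 32.28
eef_pos: [0.6568, 0.0852, 0.0961]
ee_rot: [0.0, 1.0, -0.0, -0.003]
wrist_force: [1.2, 0.4, -0.1]
finger_gap: 1.0
grip_force: 0.0
```

{"method": "send_rows", "body": {"increments": [{"twist": [0, 0, 0], "slide": [-0.04, 0, -0.02], "hand": 0}, {"twist": [0, 0, 0], "slide": [-0.08, 0, -0.04], "hand": 0}, {"twist": [0, 0, 0], "slide": [-0.12, 0, -0.06], "hand": 0}, {"twist": [0, 0, 0], "slide": [-0.15, 0, -0.08], "hand": 0}, {"twist": [0, 0, 0], "slide": [-0.18, 0, -0.08], "hand": 0}]}}

```text
t: 32.7
eef_pos: [0.4792, 0.0857, 0.1809]
ee_rot: [-0.0, 1.0, -0.0, 0.003]
wrist_force: [1.8, 0.5, 0.3]
finger_gap: 0.998
grip_force: 0.0
```

{"method": "send_rows", "body": {"increments": [{"twist": [0, 0, 0], "slide": [0, -0.04, 0], "hand": 0}, {"twist": [0, 0, 0], "slide": [0, -0.08, 0], "hand": 0}, {"twist": [0, 0, 0], "slide": [0, -0.12, 0], "hand": 0}, {"twist": [0, 0, 0], "slide": [0, -0.16, 0], "hand": 0}, {"twist": [0, 0, 0], "slide": [0, -0.16, 0], "hand": 0}]}}

```text
t: 33.12
eef_pos: [0.4793, 0.2524, 0.1779]
ee_rot: [-0.003, 1.0, 0.002, 0.001]
wrist_force: [0.6, 0.3, -0.0]
finger_gap: 0.998
grip_force: 0.0
```

```bash
python3 - <<'E'
from h import *
a=eyes.camera("top");b=eyes.camera("side");cv2.imwrite("pics/t7.png",a);cv2.imwrite("pics/sd7.png",b)
cv2.imwrite("pics/m7.png",np.hstack([cv2.resize(a[110:270,230:390],(400,400),interpolation=cv2.INTER_CUBIC),cv2.resize(b[120:280,260:420],(400,400),interpolation=cv2.INTER_CUBIC)]))
# rollers (black) at seated top z ~.054
hsv=cv2.cvtColor(a,cv2.COLOR_BGR2HSV)
m=cv2.inRange(hsv,(0,0,0),(180,255,48)); n,l,s,c=cv2.connectedComponentsWithStats(m)
for i in range(1,n):
    if s[i,4]>25 and 235<c[i,0]<390 and 125<c[i,1]<145:
        P=ray("top",np.argwhere(l==i)[:,::-1],.054)[:,:2]; print("roller",P.mean(0).round(4),np.ptp(P,axis=0).round(3))
print("bays",BAY,"roller x expect",.659+.08)
hm=cv2.inRange(hsv,(3,110,40),(18,255,190)); n,l,s,c=cv2.connectedComponentsWithStats(hm)
for i in range(1,n):
    if s[i,4]>100 and 235<c[i,0]<390 and 145<c[i,1]<200:
        P=ray("top",np.argwhere(l==i)[:,::-1],.04)[:,:2]; P=P[(P[:,0]>.615)&(P[:,0]<.68)|(P[:,0]<.59)]; k=np.polyfit(P[:,0],P[:,1],1); print("handle y at .659",np.polyval(k,.659).round(4),"yaw",np.degrees(np.arctan(k[0])).round(1),"tail x",P[:,0].min().round(4),"expect",.659-.085)
E
```

```text
roller [0.7395 0.1815] [0.019 0.078]
roller [0.7369 0.0851] [0.016 0.059]
roller [ 0.7357 -0.0179] [0.019 0.04 ]
roller [ 0.7353 -0.1199] [0.019 0.022]
bays {1: (0.659, 0.187), 2: (0.659, 0.0845), 3: (0.659, -0.018), 4: (0.659, -0.1207)} roller x expect 0.739
handle y at .659 0.1864 yaw -0.7 tail x 0.5815 expect 0.5740000000000001
handle y at .659 0.0864 yaw 0.4 tail x 0.5817 expect 0.5740000000000001
handle y at .659 -0.0187 yaw 0.4 tail x 0.5788 expect 0.5740000000000001
handle y at .659 -0.121 yaw 0.4 tail x 0.579 expect 0.5740000000000001
```

View pics/m7.png

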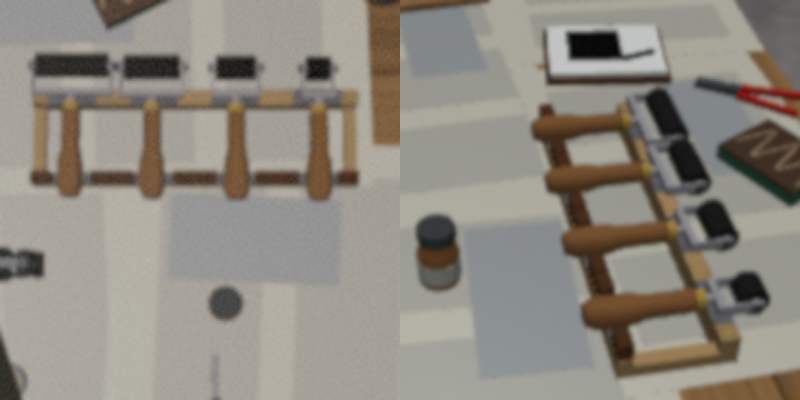

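All four lie level and in order, 90 to 30 from the slab side. Rollers are within 4 mm of where they should be, the jar stands untouched and the arm is clear. Handing in.

```bash
python3 -c "
from rig import ctrl; print(ctrl.close_job())"
```

```text
the job is handed in; nothing more can be done
None
```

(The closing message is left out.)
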